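# Put the reagent bottle back in the vacant place under the rack shelf

## Task

Take the yellow-banded bottle that leans in the grey sloped holder and stand it upright in the one vacant ring on the rack, under the clear shelf. Still holding it, low over or on the rack floor, move it gently back until it touches the steel rail, then leave it standing there against the rail. Do not touch the other containers on the rack, knock the rack, or disturb the other things on the table.

Things in the scene. Friction and masses are not known exactly. Their poses are not given: they have to be found in the camera images.
- bottle_mid (a point): middle of the loose bottle to put away: white, yellow band, blue cap, 44 mm in diameter, 120 mm tall, 0.11 to 0.22 kg. Straight wall from 0 to 96 mm above the foot, then the 37 mm wide cap. Point on its axis 60 mm above the foot; z runs from foot to cap. It starts leaning 32 degrees from upright in the holder, the lower 56 mm of its wall in the V, the rest free
- holder: fixed grey sloped V-holder, base 130 x 70 mm. Origin: centre of its underside, on the table. The bottle leans 32 degrees towards the holder's +x (foot at the -x end, cap at the +x end). V and foot plate are at most 40 mm wide, narrower than the bottle; open above, so the bottle lifts straight up out of it
- rack: fixed aluminium rack, 420 mm wide, blue floor 12 mm above the table with four white rings in a row along y; two rear posts carry a shelf. Origin on the table under its middle; +x points to the back, z up. Floor from x = -105 to 50 mm, front and sides open. A steel rail 65 mm high, two bars across, stands stiffly behind the rings; it can be set at different depths: its flat front face is somewhere between x = -10 and +6 mm, not measured
- shelf_edge (a point): middle of the lower front edge of the rack's clear shelf, which overhangs the places: 30 mm in front of the ring centres, 249 mm above the table. The shelf runs back from here for 94 mm over the rack's full width, 10 mm thick, small boxes on top reach 292 mm. Axes as the rack's
- place0 (a point): centre of the printed ring number 0 (58 mm across) on the rack floor, at y = -132 mm in the rack's frame; rings are 88 mm apart. Against the rail the bottle's axis comes to stand between 10 mm in front of and 6 mm behind this point. Three of the four places are occupied by other containers; axes as the rack's
- place1 (a point): centre of the printed ring number 1 (58 mm across) on the rack floor, at y = -44 mm in the rack's frame; rings are 88 mm apart. Against the rail the bottle's axis comes to stand between 10 mm in front of and 6 mm behind this point. Three of the four places are occupied by other containers; axes as the rack's
- place2 (a point): centre of the printed ring number 2 (58 mm across) on the rack floor, at y = 44 mm in the rack's frame; rings are 88 mm apart. Against the rail the bottle's axis comes to stand between 10 mm in front of and 6 mm behind this point. Three of the four places are occupied by other containers; axes as the rack's
- place3 (a point): centre of the printed ring number 3 (58 mm across) on the rack floor, at y = 132 mm in the rack's frame; rings are 88 mm apart. Against the rail the bottle's axis comes to stand between 10 mm in front of and 6 mm behind this point. Three of the four places are occupied by other containers; axes as the rack's
- amber_jar: loose amber glass jar with black lid, 50 mm in diameter, 86 mm tall, standing in one of the places; origin at the centre of its underside
- reagent_box: loose white box with green band, 46 x 46 x 88 mm tall, standing in one of the places; origin at the centre of its underside
- sample_cup: loose white sample cup with green lid, 53 mm in diameter, 74 mm tall, standing in one of the places; origin at the centre of its underside
- steel_bowl: loose steel bowl on the table, 124 mm across, 50 mm high; origin at the centre of its underside; bystander
- beaker: loose clear beaker on the table, 72 mm across, 85 mm high; origin at the centre of its underside; bystander
- wash_bottle: loose bottle with red cap on the table, 60 mm across, 130 mm high; origin at the centre of its underside; bystander
- test_card_box: loose flat blue box on the table, 100 x 70 x 30 mm; origin at the centre of its underside; bystander
There are look-alikes about, which are no part of the job. Leave any pink look-alike of the part that bears bottle_mid alone.

How it is judged:
On the way:
1. the bottle, still held by the fingers, is over a printed place no more than 5 mm above the rack floor and touches the rail (contact force between bottle and rail above 0.5 N and contact force between the fingers and bottle above 1 N and z of bottle_mid in the frame of rack between 0.066 and 0.077 m and (y of bottle_mid in the frame of rack between -0.142 and -0.122 m or y of bottle_mid in the frame of rack between -0.054 and -0.034 m or y of bottle_mid in the frame of rack between 0.034 and 0.054 m or y of bottle_mid in the frame of rack between 0.122 and 0.142 m)).
At the end, for the whole second after the job is handed in: the bottle stands upright (within 3.4 degrees) on the rack floor, released and at rest, within 10 mm sideways of the centre of the vacant ring (depth as the rail sets it; the rail frame has x = 0 in its front face), its wall no more than 4 mm from the rail; the other containers are where they were ((y of bottle_mid in the frame of rack between -0.142 and -0.122 m or y of bottle_mid in the frame of rack between -0.054 and -0.034 m or y of bottle_mid in the frame of rack between 0.034 and 0.054 m or y of bottle_mid in the frame of rack between 0.122 and 0.142 m) and x of bottle_mid in the frame of rail between -0.026 and -0.019 m and z of bottle_mid in the frame of rack between 0.069 and 0.075 m and angle between bottle_mid's own z axis and vertical below 0.06 rad and linear speed of bottle below 0.01 m/s); the robot touches nothing.
It fails at once if a container on the rack is touched (contact force between any of bottle, the fingers, the arm and amber_jar above 0.5 N or contact force between any of bottle, the fingers, the arm and reagent_box above 0.5 N or contact force between any of bottle, the fingers, the arm and sample_cup above 0.5 N).
It fails at once if a container on the rack is displaced by more than 6 mm (distance of any of amber_jar, reagent_box, sample_cup from where it was at the start of the episode above 0.006 m).
It fails at once if another loose thing on the table is displaced by more than 15 mm (distance of any of steel_bowl, beaker, wash_bottle, test_card_box from where it was at the start of the episode above 0.015 m).
It fails at once if the bottle is pressed against the rail or rack with more than 30 N (contact force between bottle and rack above 30 N).
It fails at once if the robot knocks the rack with more than 15 N (contact force between any of the arm, the fingers and rack above 15 N).
It also fails if it takes over 53 s, if anything falls off the work surface, if the arm or the gripper's body presses on something with over 40 N, if the wrist force passes 120 N, or if a joint passes its speed limit or range.

## Robot

A 7-joint arm with a two-finger parallel gripper is mounted at the origin on the work surface. World frame = base frame: x ahead of the robot, y to its left, z up, the work surface at z = 0. Lengths are in m, angles in rad, forces in N, time in s.
With the tool pointing down it reaches from about 0.425 to 1.025 m from the base axis. Payload 9.4 kg.
Tool frame: the origin (TCP) lies at the very end of the fingers, on their centre line; the grasp point (between the pads) lies 19 mm behind it (grip_point_offset is the distance from the TCP to the grasp point, in m); z points along the fingers, y is the line along which they close (so a half turn about z gives the same grasp; the last joint's range is limited). The gripper opens to 85 mm and grips with 20 to 120 N. Pads are 22 mm wide; open, the fingers measure 114 mm over their backs; the gripper's body (76 mm by 85 mm) begins 54 mm behind the grasp point. The pads swing forward as they close: fully open they stand 13 mm farther back than shut.
Start: joints at [1.049, 0.599, -0.003, 1.599, 0.002, 0.943, -0.08], TCP at [0.312, -0.654, 0.231] pointing down, gripper open.
Joint ranges: [-2.57, 2.57], [-0.35, 1.97], [-1.29, 1.29], [0.11, 2.56], [-1.05, 4.19], [0.11, 1.86], [-2.63, 2.63]. Speed limits (rad/s): [2.22, 2.22, 3.01, 3.01, 3.14, 3.14, 3.14].

## Interface

Orientations are given as [roll, pitch, yaw] about the fixed x, y, z axes, in that order (R = Rz(yaw) Ry(pitch) Rx(roll)).
In Python, from rig import read_state, grab_frame, calibration, sign_off, grip_point_offset gives the robot as it stands.
- The arm moves only by the tool jog_arm, never from a script. Its argument "rows" is a list of rows, each a list of 3 entries, a list of its own where there are three numbers: the turn, a rotation vector about the tool's x, y, z in rad, then the shift along the tool's x, y, z in mm, then the finger opening in mm, from 0 to 85.4. A call has exactly 10 rows; each row is the pose to reach, as a shift and turn from the pose commanded when the call began, along the tool's axes at that moment; what a row does not reach only later rows make up. A row lasts 1/10 s, in which the tool goes at most 50 mm and 8.59 degrees, less where a joint would pass 70% of its speed; a pose out of reach is approached as far as the arm can. A call with a gripper value outside its range is refused whole. The fingers move at their own pace and stop on an object; "force" is the grip in N (left out, the last holds). Time passes only in rows, so rows that repeat a pose let the fingers close, or fill a call up. It gives the time, the measured TCP pose, the force, the opening and the grip force at its end, in the units of the state.
- read_state(): the state, without advancing time (a new reading comes with each control period).
- grab_frame(name): name is "side" or "top" or "wrist"; returns the picture (400x640x3 uint8, red, green, blue); there is no depth.
- calibration(name): a dict with "intrinsics" (3x3 intrinsics, pixels), "eye" and "attitude" of the camera in the world. Camera axes: x right, y down, z forward; pixel columns grow to the right and rows downward; lengths in m; the calibration is good to about 2 mm. A picture is of the moment at which its call begins: read the wrist's pose just before it. calibration takes no time and is no camera call; for the wrist camera it gives the pose at the moment of the call.
- sign_off(): hands the job in; it is judged then, once.
The state is a dict: "clock": time; "joints": joint angles; "dq": joint speeds; "joint_efforts": joint torques, N m; "ee_pos": TCP position; "tool_rot": TCP orientation; "force": force on the tool from outside, world axes, zero at the start; "ft_torque": the same for the moment, N m; "gripper_width": opening from 0.0 (shut) to 1.0 (fully open); "grip_force": force on a finger pad.
Only numpy, scipy, OpenCV 4.12 (cv2) and the standard library are available. Lean on these libraries where they do the work, as an engineer would, in place of code of your own. Each camera call takes 0.05 s, during which the arm holds its last target. There are 200 camera calls.

## Working session

There is one attempt and no reset: what is moved stays moved. The work goes in short steps, Python scripts to look and compute and a tool call to move; the robot and the scene stay as the last step left them, time stands still between calls to the robot, and variables do not carry over. Pictures are saved under pics/ and viewed, at most 10 in all, crops included, and the job is handed in when it is done.

Besides the shell and the picture viewer there is one more tool, called after ">>>" as a command line: name --argument value ..., lists and objects as JSON in quotes. jog_arm: Moves the arm, as the interface text tells. Its arguments: {"type":"object","properties":{"rows":{"type":"array","items":{"type":"array"}},"force":{"type":"number"}},"required":["rows"]}

```bash
mkdir -p pics; ls; python3 - <<'E'
from rig import *
import cv2
print(read_state()); print(grip_point_offset)
for n in("top","side"):
    c=calibration(n);print(n,c)
    cv2.imwrite(f"pics/{n}0.png",grab_frame(n)[:,:,::-1])
E
```

```text
pics
{'clock': 0.0, 'joints': array([ 1.04930765,  0.60012598, -0.00256676,  1.60014433,  0.00181784,
        0.94288729, -0.07981927]), 'dq': array([ 0.0010622 , -0.00131588,  0.0013209 , -0.00277679, -0.00032461,
       -0.00028962,  0.0012746 ]), 'joint_efforts': array([-3.53225214e-04, -7.76453447e+01,  1.56489026e+00, -2.58012986e+01,
        1.23319632e-02,  9.02049767e-03, -1.82809970e-05]), 'ee_pos': array([ 0.31173221, -0.65403134,  0.23041084]), 'tool_rot': array([-3.14003656e+00,  1.44398079e-04,  4.44857965e-01]), 'force': array([-0.62214181,  0.45304646,  0.53341479]), 'ft_torque': array([ 0.00651258, -0.00143862, -0.06834857]), 'grip_force': 0.0, 'gripper_width': 1.0002321065208064}
0.0187
top {'intrinsics': array([[369.31024512,   0.        , 313.46357387],
       [  0.        , 369.31024512, 201.67426534],
       [  0.        ,   0.        ,   1.        ]]), 'eye': array([0.36182541, 0.00303608, 1.29252603]), 'attitude': array([-3.02397422, -0.00975504, -1.56504893])}
side {'intrinsics': array([[364.98187089,   0.        , 317.25527692],
       [  0.        , 364.98187089, 201.6669069 ],
       [  0.        ,   0.        ,   1.        ]]), 'eye': array([0.07703989, 0.99359539, 0.78564365]), 'attitude': array([-2.08017023e+00,  2.43908036e-03, -2.72922081e+00])}
```

View pics/top0.png

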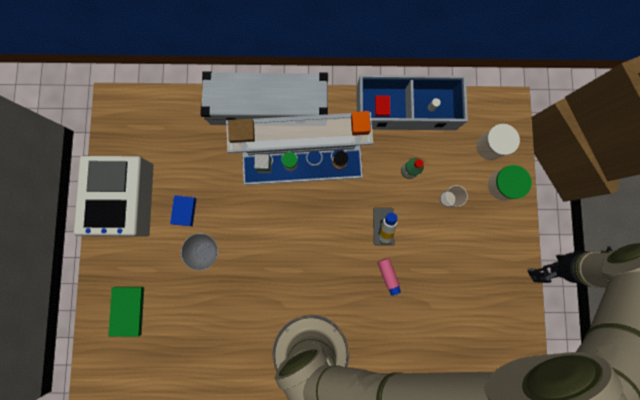

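View pics/side0.png

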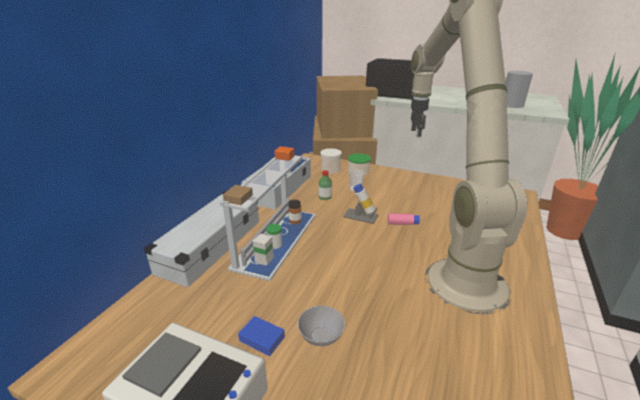

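The bottle leans in the holder at top-view (388,228), with its cap towards the rack. The vacant ring is at top (314,157), third from the left, so place1. The pink look-alike lies at (389,277).

```bash
cat > h.py <<'E'
import numpy as np, cv2
from scipy.spatial.transform import Rotation as R
from rig import *
def cam(n):
    c=calibration(n); return c["intrinsics"],np.array(c["eye"]),R.from_euler('xyz',c["attitude"]).as_matrix()
def ray(n,uv,c=None):
    K,e,A=c or cam(n); d=A@np.linalg.inv(K)@np.array([uv[0],uv[1],1.]); return e,d/np.linalg.norm(d)
def plane(n,uv,z):
    e,d=ray(n,uv); return e+d*(z-e[2])/d[2]
def tri(obs):
    M=np.zeros((3,3));b=np.zeros(3);rs=[ray(n,uv) for n,uv in obs]
    for e,d in rs: P=np.eye(3)-np.outer(d,d);M+=P;b+=P@e
    p=np.linalg.solve(M,b); return p,[np.linalg.norm((np.eye(3)-np.outer(d,d))@(p-e)) for e,d in rs]
def blobs(im,lo,hi,box,mn=8):
    hsv=cv2.cvtColor(im,cv2.COLOR_RGB2HSV);m=cv2.inRange(hsv,lo,hi);k=np.zeros_like(m);x0,y0,x1,y1=box;k[y0:y1,x0:x1]=1;m*=k
    n,l,s,c=cv2.connectedComponentsWithStats(m)
    return [(int(s[i,4]),c[i].round(2).tolist(),s[i,:4].tolist()) for i in range(1,n) if s[i,4]>=mn]
E
python3 - <<'E'
from h import *
t=cv2.imread("pics/top0.png")[:,:,::-1].copy();s=cv2.imread("pics/side0.png")[:,:,::-1].copy()
Y=((20,110,60),(35,255,255));B=((105,120,40),(125,255,255))
print("yel",blobs(t,*Y,(375,205,405,245)),blobs(s,*Y,(350,180,380,222)))
print("cap",blobs(t,*B,(375,205,405,245)),blobs(s,*B,(350,180,370,222)))
hs=cv2.cvtColor(t,cv2.COLOR_RGB2HSV);m=cv2.inRange(hs,(100,120,30),(125,255,255));k=np.zeros_like(m);k[150:190,235:366]=1;m*=k
ys,xs=np.nonzero(m);r=cv2.minAreaRect(np.c_[xs,ys].astype(np.float32));bp=cv2.boxPoints(r);print("rack rect",bp.tolist())
for p in bp: print(plane("top",p,.012).round(4))
a=cv2.resize(t[140:250,230:430],None,fx=4,fy=4,interpolation=cv2.INTER_CUBIC)
cv2.imwrite("pics/a.png",a[:,:,::-1])
a=cv2.resize(s[170:290,220:400],None,fx=4.4,fy=4.4,interpolation=cv2.INTER_CUBIC)
cv2.imwrite("pics/b.png",a[:,:,::-1])
E
```

```text
yel [(89, [386.13, 234.34], [380, 228, 15, 11])] [(77, [366.32, 203.09], [360, 198, 13, 11])]
cap [(116, [390.68, 218.19], [385, 212, 12, 13])] [(36, [357.97, 187.78], [355, 185, 7, 7])]
rack rect [[243.69613647460938, 155.35565185546875], [358.124267578125, 148.46240234375], [359.7094421386719, 174.77655029296875], [245.28131103515625, 181.6697998046875]]
[0.6765 0.2392 0.012 ]
[ 0.7049 -0.1663  0.012 ]
[ 0.6098 -0.1711  0.012 ]
[0.5822 0.231  0.012 ]
```

View pics/a.png

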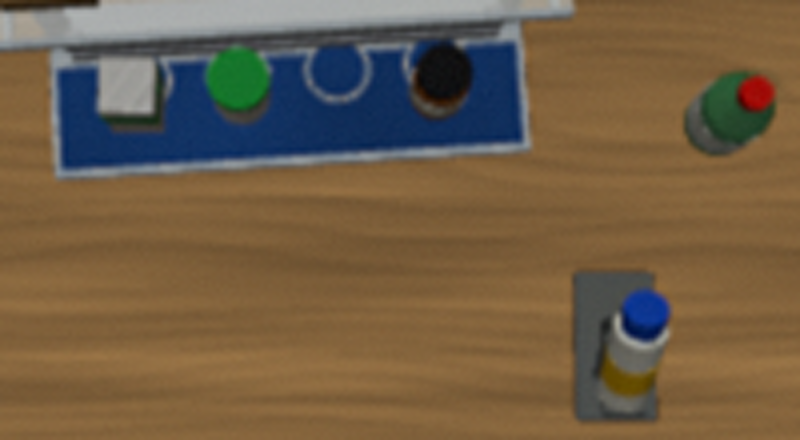

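View pics/b.png

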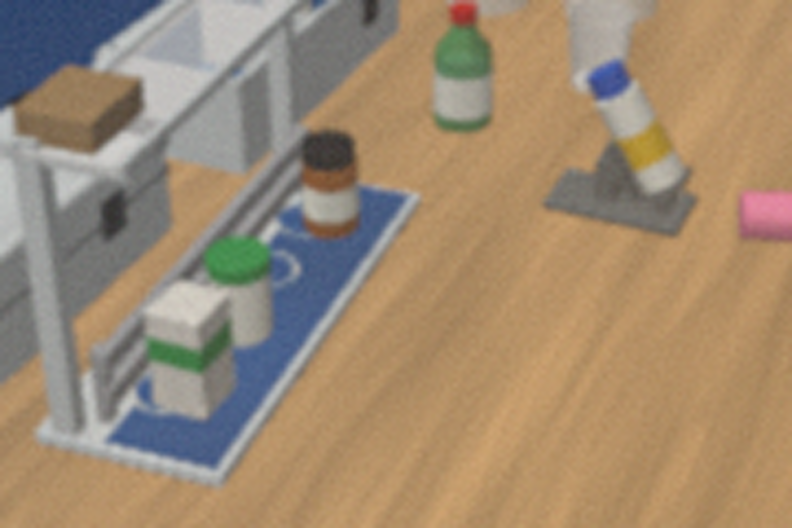

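The crops show the vacant ring centred at top pixel about (314.5,158). The holder base corners are near top (373.5,208) to (394,244.5), and the bottle lies along the holder with its cap towards +x.

```bash
python3 - <<'E'
from h import *
t=cv2.imread("pics/top0.png")[:,:,::-1].copy()
f=lambda x,y:(230+x/4-.375,140+y/4-.375)
print("ring",plane("top",f(338,72),.012),"l",plane("top",f(305,72),.012),"r",plane("top",f(371,72),.012))
fl,fr=plane("top",f(56,177),.006),plane("top",f(529,150),.006)
print("front",fl,fr,np.linalg.norm(fl-fr)); yax=(fl-fr)/np.linalg.norm(fl-fr);print("rack yaw",np.degrees(np.arctan2(-yax[0],yax[1])))
for p in((574,271),(655,271),(657,419),(575,419)): print("holder",plane("top",f(*p),.008).round(4))
y,e1=tri([("top",(386.2,234.3)),("side",(366.4,203.2))]);c,e2=tri([("top",(390.7,218.2)),("side",(358.2,187.8))])
print(y,e1,c,e2);d=c-y;print("len",np.linalg.norm(d),"lean",np.degrees(np.arctan2(np.hypot(d[0],d[1]),d[2])),"az",np.degrees(np.arctan2(d[1],d[0])))
E
```

```text
ring [ 0.67031807 -0.01002572  0.012     ] l [0.67008154 0.01918711 0.012     ] r [ 0.67055471 -0.03925155  0.012     ]
front [0.57534134 0.23766538 0.006     ] [ 0.60262229 -0.17953562  0.006     ] 0.41809199636334443
rack yaw 3.7412692562739065
holder [ 0.495  -0.2177  0.008 ]
holder [ 0.4955 -0.2887  0.008 ]
holder [ 0.3667 -0.2879  0.008 ]
holder [ 0.3663 -0.2168  0.008 ]
[ 0.40346574 -0.24805346  0.06950517] [np.float64(0.004185652932202874), np.float64(0.004185652932202877)] [ 0.44770871 -0.2526312   0.1276067 ] [np.float64(0.0008727794719598844), np.float64(0.0008727794719599393)]
len 0.07317229104527574 lean 37.435573012733876 az -5.907270235368711
```

```bash
cat >> h.py <<'E'
def orient(down,yaw):   # tool z 'down' deg below horizontal heading yaw deg; tool y = -left
    a,w=np.radians([down,yaw]); z=np.array([np.cos(a)*np.cos(w),np.cos(a)*np.sin(w),-np.sin(a)]); y=np.array([np.sin(w),-np.cos(w),0]); return np.c_[np.cross(y,z),y,z]
def to(Rt,p,s=None):    # total turn / shift (mm) from current pose to target TCP pose
    s=s or read_state(); A=R.from_euler('xyz',s["tool_rot"]).as_matrix()
    print("turn",R.from_matrix(A.T@Rt).as_rotvec().round(3),"shift",(1000*A.T@(np.array(p)-s["ee_pos"])).round(1))
E
python3 - <<'E'
from h import *
G=np.array([.433,-.2524,.104]); Rt=orient(72,0); print(Rt.round(2))
to(Rt,G+Rt[:,2]*(.0187-.13))
E
```

```text
[[ 0.95  0.    0.31]
 [ 0.   -1.    0.  ]
 [ 0.31  0.   -0.95]]
turn [-0.071  0.309  0.441] shift [ 251.3 -325.2   21.1]
```

>>> jog_arm --rows '[[[-0.002, 0.012, 0.018], [10, -13, 1], 85], [[-0.007, 0.031, 0.044], [25, -32, 2], 85], [[-0.014, 0.062, 0.088], [50, -65, 4], 85], [[-0.022, 0.099, 0.141], [80, -104, 7], 85], [[-0.031, 0.136, 0.194], [110, -143, 9], 85], [[-0.04, 0.173, 0.247], [140, -182, 12], 85], [[-0.049, 0.21, 0.3], [171, -221, 14], 85], [[-0.058, 0.247, 0.353], [201, -260, 17], 85], [[-0.065, 0.281, 0.401], [228, -296, 19], 85], [[-0.071, 0.309, 0.441], [251, -325, 21], 85]]' --force 50

```text
clock: 1.1
ee_pos: [0.3981, -0.2507, 0.2102]
tool_rot: [3.141, -0.315, -0.001]
force: [1.7, 0.5, -0.6]
gripper_width: 0.994
grip_force: 0.0
```

```bash
python3 - <<'E'
from h import *
s=read_state();print(s["clock"],s["joints"].round(3),s["ee_pos"],s["tool_rot"])
import pickle
c=cam("wrist");im=grab_frame("wrist");pickle.dump((c,im),open("w1.pkl","wb"));cv2.imwrite("pics/w1.png",im[:,:,::-1])
print(c)
G=np.array([.433,-.2524,.104]); Rt=orient(72,0);to(Rt,G+Rt[:,2]*(.0187-.13))
a=np.array([np.sin(np.radians(32)),0,np.cos(np.radians(32))])
for k in(-80,-28,0,16,28,40):
  q=c[0]@c[2].T@(G+a*k/1000-c[1]);print(k,q[:2]/q[2])
E
```

```text
1.1 [ 0.702  0.271 -0.183  2.361 -0.429  0.263 -0.639] [ 0.39812161 -0.25065395  0.21016169] [ 3.14127392e+00 -3.15026082e-01 -1.12912715e-03]
(array([[295.96115758,   0.        , 322.3105254 ],
       [  0.        , 295.96115758, 198.64998584],
       [  0.        ,   0.        ,   1.        ]]), array([ 0.4250675 , -0.2504797 ,  0.36866122]), array([[-6.85252042e-04, -9.99842434e-01,  1.77380268e-02],
       [-9.99999573e-01,  6.74145342e-04, -6.32123835e-04],
       [ 6.20066226e-04, -1.77384524e-02, -9.99842469e-01]]))
turn [-0.004 -0.     0.   ] shift [ 1.   7.1 -0.1]
-80 [323.86036145 234.63919911]
-28 [324.10349703 210.99068265]
0 [324.26758648 195.03056752]
16 [324.37511558 184.57177862]
28 [324.46360986 175.96440562]
40 [324.55980627 166.60788814]
```

View pics/w1.png

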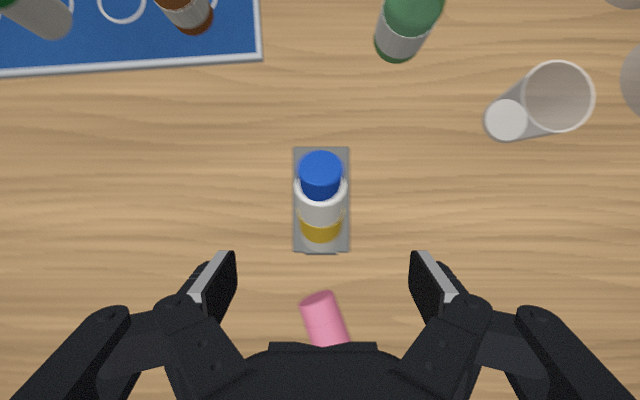

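The wrist view shows the bottle in the holder, with the cap centre at about (321,175) against a predicted (324.5,176). The fingers straddle it well. The arm may have still been settling, so I'll measure again.

```bash
python3 - <<'E'
from h import *
import time
for i in range(3):
  c=cam("wrist");im=grab_frame("wrist");s=read_state();print(s["clock"],s["ee_pos"].round(4),np.abs(s["dq"]).max())
  b=blobs(im,(105,120,40),(125,255,255),(280,130,370,270),100)
  y=blobs(im,(20,110,60),(35,255,255),(280,130,370,270),60);print(b,y)
  for k,bb in((28,b),):
    for x in bb:
      e,d=ray("wrist",x[1],c);z=.104+.028*.848;print(e+d*(z-e[2])/d[2])
G=np.array([.433,-.2524,.104]); Rt=orient(72,0);to(Rt,G+Rt[:,2]*(.0187-.13));to(Rt,G+Rt[:,2]*.0187)
E
```

```text
1.2 [ 0.3978 -0.2481  0.2098] 0.0796832407207547
[(1935, [329.35, 175.07], [307, 150, 46, 52])] [(665, [327.89, 231.36], [306, 210, 46, 34])]
[ 0.44797476 -0.25055465  0.127744  ]
1.25 [ 0.3984 -0.2508  0.2102] 0.053580547007360785
[(1913, [326.3, 174.8], [304, 150, 46, 51])] [(651, [325.56, 231.16], [304, 213, 45, 30])]
[ 0.44828779 -0.25087351  0.127744  ]
1.3 [ 0.3988 -0.2525  0.2104] 0.030299388688640287
[(1909, [322.71, 175.67], [300, 151, 46, 51])] [(656, [322.77, 231.76], [301, 212, 45, 32])]
[ 0.44822586 -0.25079042  0.127744  ]
turn [ 0.001 -0.     0.002] shift [-0.3 -0.1  0.4]
turn [ 0.001 -0.     0.002] shift [ -0.4  -0.2 130.4]
```

>>> jog_arm --rows '[[[0, 0, 0], [0, -1, 8], 85], [[0, 0, 0], [0, -1, 25], 85], [[0, 0, 0], [0, -2, 45], 85], [[0, 0, 0], [0, -2, 65], 85], [[0, 0, 0], [0, -2, 85], 85], [[0, 0, 0], [0, -2, 102], 85], [[0, 0, 0], [0, -2, 115], 85], [[0, 0, 0], [0, -2, 124], 85], [[0, 0, 0], [0, -2, 130], 85], [[0, 0, 0], [0, -2, 130], 85]]'

```text
clock: 2.3
ee_pos: [0.447, -0.2617, 0.1085]
tool_rot: [-3.12, -0.284, -0.003]
force: [0.1, 0.1, -1.2]
gripper_width: 0.997
grip_force: 0.0
```

>>> jog_arm --rows '[[[0, 0, 0], [0, 0, 0], 70], [[0, 0, 0], [0, 0, 0], 60], [[0, 0, 0], [0, 0, 0], 52], [[0, 0, 0], [0, 0, 0], 46], [[0, 0, 0], [0, 0, 0], 40], [[0, 0, 0], [0, 0, 0], 36], [[0, 0, 0], [0, 0, 0], 36], [[0, 0, 0], [0, 0, 0], 36], [[0, 0, 0], [0, 0, 0], 36], [[0, 0, 0], [0, 0, 0], 36]]' --force 50

```text
clock: 3.3
ee_pos: [0.4474, -0.2564, 0.11]
tool_rot: [-3.114, -0.285, 0.004]
force: [-0.4, 12.3, 14.9]
gripper_width: 0.488
grip_force: 49.1
```

```bash
python3 - <<'E'
from h import *
s=read_state();print(s["clock"],s["joints"].round(3),s["ee_pos"],s["tool_rot"],s["force"],s["gripper_width"]*85.4,s["grip_force"])
cv2.imwrite("pics/w2.png",grab_frame("wrist")[:,:,::-1])
E
```

```text
3.3 [ 0.609  0.512 -0.132  2.34  -1.045  0.112 -0.03 ] [ 0.44735481 -0.25644569  0.10995799] [-3.11368178 -0.28523195  0.0039166 ] [-0.42532128 12.26560771 14.92815748] 41.656185632531205 49.08411383628845
```

View pics/w2.png

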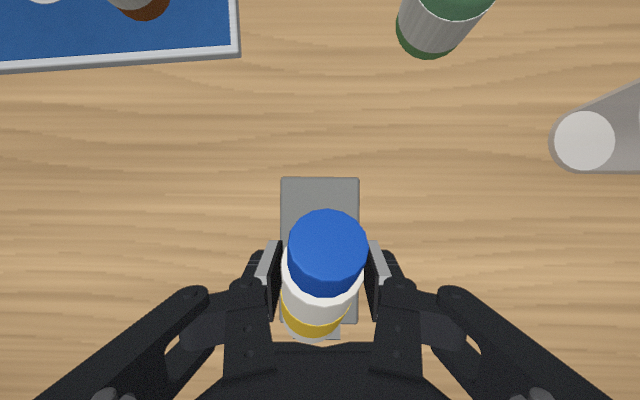

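The fingers stopped at the cap. The arm ran into its q5 and q6 limits about 24 mm short of the grasp. I'll release, back off, and work out the kinematics so I can use the other wrist branch.

>>> jog_arm --rows '[[[0, 0, 0], [0, 0, 0], 46], [[0, 0, 0], [0, 0, 0], 52], [[0, 0, 0], [0, 0, 0], 60], [[0, 0, 0], [0, 0, 0], 85], [[0, 0, 0], [0, 0, 0], 85], [[0, 0, 0], [0, 0, -5], 85], [[0, 0, 0], [0, 0, -20], 85], [[0, 0, 0], [0, 0, -45], 85], [[0, 0, 0], [0, 0, -70], 85], [[0, 0, 0], [0, 0, -90], 85]]'

```text
clock: 4.35
ee_pos: [0.4209, -0.2633, 0.1965]
tool_rot: [-3.121, -0.284, -0.0]
force: [0.6, -0.3, 0.3]
gripper_width: 0.993
grip_force: 0.0
```

```bash
cat > log.txt <<'E'
1.04930765 0.60012598 -0.00256676 1.60014433 0.00181784 0.94288729 -0.07981927 0.31173221 -0.65403134 0.23041084 -3.14003656 0.000144398 0.444857965
0.702 0.271 -0.183 2.361 -0.429 0.263 -0.639 0.39812161 -0.25065395 0.21016169 3.14127392 -0.315026082 -0.00112912715
0.609 0.512 -0.132 2.34 -1.045 0.112 -0.03 0.44735481 -0.25644569 0.10995799 -3.11368178 -0.28523195 0.0039166
E
cat >> h.py <<'E'
def log():
    s=read_state(); open("log.txt","a").write(" ".join(f"{v:.6f}" for v in [*s["joints"],*s["ee_pos"],*s["tool_rot"]])+"\n"); return s
E
python3 - <<'E'
from h import *
import itertools
s=log();print(s["clock"],s["joints"].round(3),s["ee_pos"],s["tool_rot"])
D=np.loadtxt("log.txt");best=[]
Ts=[R.from_euler('xyz',d[10:]) for d in D]
for sg in itertools.product([1,-1],repeat=7):
  M=[]
  for d in D: M.append(R.from_euler('ZYZYZYZ',0) if 0 else None)
  F=[]
  for d in D:
    q=np.array(sg)*d[:7];r=R.identity()
    for i,a in enumerate(q): r=r*R.from_euler('zyzyzyz'[i],a)
    F.append(r)
  for k in range(4):
    B=R.from_euler('z',k*np.pi/2); C=[(B*f).inv()*t for f,t in zip(F,Ts)]
    e=max((C[0].inv()*c).magnitude() for c in C); best.append((e,sg,k,C[0].as_rotvec().round(3)))
best.sort(key=lambda x:x[0])
for b in best[:6]: print(b)
E
```

```text
4.35 [ 0.34   0.335  0.279  2.32  -0.793  0.376 -0.247] [ 0.42093466 -0.2633107   0.1965118 ] [-3.12101732e+00 -2.83552994e-01 -4.64312469e-05]
(0.0007057318891891258, (-1, 1, -1, 1, -1, 1, -1), 0, array([0.   , 0.   , 1.571]))
(0.0007057318891891324, (-1, -1, -1, -1, -1, -1, -1), 2, array([ 0.   , -0.   , -1.571]))
(0.4447275868211891, (-1, -1, -1, -1, -1, -1, -1), 3, array([ 0.002,  0.001, -0.   ]))
(0.4447275868211892, (-1, 1, -1, 1, -1, 1, -1), 1, array([-2.000e-03,  3.000e-03,  3.142e+00]))
(0.4452616265761172, (-1, -1, -1, -1, -1, -1, -1), 1, array([-3.000e-03, -2.000e-03, -3.142e+00]))
(0.44526162657611723, (-1, 1, -1, 1, -1, 1, -1), 3, array([ 0.001, -0.002,  0.   ]))
```

```bash
cat > kin.py <<'E'
from h import *
S=np.array([-1,1,-1,1,-1,1,-1])
def frames(q):
    r=np.eye(3);F=[r]
    for i,a in enumerate(S*np.array(q)): r=r@R.from_euler('zyzyzyz'[i],a).as_matrix();F.append(r)
    return F
PAR=[(0,2)]+[(f,k) for f in(2,4,6) for k in(0,1,2)]+[(1,0),(3,0),(5,0)]
def row(q): F=frames(q); return np.array([F[f][:,k] for f,k in PAR]).T
D=np.loadtxt("log.txt")
A=np.vstack([row(d[:7]) for d in D]);b=np.hstack([d[7:10] for d in D])
x0=np.array([.35,0,0,.45,0,0,.45,0,0,.35,0,0,0]);lam=.003
X=x0+np.linalg.lstsq(np.vstack([A,lam*np.eye(13)]),np.r_[b-A@x0,np.zeros(13)],rcond=None)[0]
def fk(q): return row(q)@X, frames(q)[7]@R.from_euler('z',np.pi/2).as_matrix()
if __name__=="__main__":
    print(dict(zip(PAR,X.round(4))));print(((A@X-b)*1000).round(1))
E
python3 kin.py
```

```text
{(0, 2): np.float64(0.2891), (2, 0): np.float64(0.0168), (2, 1): np.float64(-0.0249), (2, 2): np.float64(0.6381), (4, 0): np.float64(-0.0162), (4, 1): np.float64(-0.0368), (4, 2): np.float64(0.452), (6, 0): np.float64(-0.0133), (6, 1): np.float64(0.0051), (6, 2): np.float64(0.3193), (1, 0): np.float64(-0.0144), (3, 0): np.float64(-0.0184), (5, 0): np.float64(0.0171)}
[-0.  0. -0.  0. -0. -0. -0.  0.  0.  0. -0.  0.]
```

```bash
cat > ik.py <<'E'
from kin import *
from scipy.optimize import least_squares
LO=np.array([-2.57,-.35,-1.29,.11,-1.05,.11,-2.63]);HI=np.array([2.57,1.97,1.29,2.56,4.19,1.86,2.63])
def ik(Rt,p,q0,w=0.0,qr=None):
    qr=q0 if qr is None else qr
    def f(q):
        P,A=fk(q); return np.r_[(P-p)*10,R.from_matrix(A.T@Rt).as_rotvec()*3,w*(q-qr)]
    r=least_squares(f,np.clip(q0,LO+.011,HI-.011),bounds=(LO+.01,HI-.01),max_nfev=60); P,A=fk(r.x)
    return r.x,np.linalg.norm(P-p)+.1*R.from_matrix(A.T@Rt).magnitude()
def ring(d=0.): # axis point offset back d
    return 0
E
cat > s.py <<'E'
from ik import *
rng=np.random.default_rng(0)
G=np.array([.4335,-.2508,.104]);Pl=np.array([.667,-.0105,.094])
for al in(5,20,30,40,50):
  for nm,Rt,g in(("pick",orient(al+32,0),G),("place",orient(al,3.7),Pl)):
    sol=[]
    for fl in(0,180):
      Rf=Rt@R.from_euler('z',fl,degrees=True).as_matrix()
      for i in range(10):
        q,e=ik(Rf,g+Rt[:,2]*.0187,rng.uniform(LO,HI)*.7+.15*(LO+HI),w=.02,qr=(LO+HI)/2)
        if e<.012: sol.append((min((q-LO).min(),(HI-q).min()),fl,q.round(2).tolist(),round(e,4)))
    sol.sort(key=lambda x:-x[0])
    print(al,nm,len(sol));
    seen=[]
    for x in sol:
      if not any(np.abs(np.array(x[2])-y).max()<.4 for y in seen): seen.append(np.array(x[2]));print("   ",round(x[0],2),*x[1:])
      if len(seen)>=3: break
E
time python3 s.py
```

```text
5 pick 0
5 place 14
    0.01 180 [0.47, 1.28, -0.72, 2.49, 3.31, 1.85, -0.81] 0.0
    0.01 0 [-0.82, 1.8, 1.06, 2.53, 2.7, 1.85, 0.11] 0.0001
20 pick 14
    0.02 180 [1.34, 0.84, -1.1, 2.54, 2.51, 0.6, -0.27] 0.0
    0.01 0 [1.2, 0.75, -0.88, 2.55, 2.82, 0.55, 2.55] 0.0007
20 place 15
    0.07 180 [0.46, 1.09, -0.77, 2.49, 3.0, 1.52, -0.9] 0.0
    0.02 0 [-0.38, 1.08, 0.4, 2.54, 3.15, 1.64, 1.2] 0.0
30 pick 14
    0.1 180 [1.17, 0.7, -0.91, 2.46, 2.27, 0.4, -0.16] 0.0
    0.05 0 [0.59, 0.57, -0.06, 2.51, 3.68, 0.42, 1.57] 0.0
30 place 17
    0.11 180 [0.51, 1.0, -0.87, 2.45, 2.8, 1.26, -0.83] 0.0
    0.07 0 [-0.27, 0.9, 0.25, 2.49, 3.2, 1.29, 1.36] 0.0
40 pick 16
    0.03 180 [0.83, 0.58, -0.5, 2.38, 1.93, 0.14, 0.11] 0.0
    0.01 0 [1.19, 0.72, -1.03, 2.35, 1.53, 0.48, -2.62] 0.0002
    0.01 0 [0.59, 0.55, -0.14, 2.41, 3.74, 0.12, 1.44] 0.0002
40 place 11
    0.18 180 [0.54, 0.92, -0.92, 2.38, 2.58, 1.01, -0.72] 0.0
    0.14 0 [-0.2, 0.78, 0.14, 2.42, 3.2, 0.93, 1.44] 0.0
50 pick 13
    0.3 180 [0.96, 0.63, -0.75, 2.26, 1.01, 0.43, 0.98] 0.0001
    0.07 0 [0.56, 0.55, -0.16, 2.29, 0.15, 0.18, -1.29] 0.0
50 place 13
    0.28 180 [0.51, 0.84, -0.89, 2.28, 2.33, 0.76, -0.57] 0.0
    0.23 0 [-0.15, 0.71, 0.08, 2.33, 3.18, 0.59, 1.49] 0.0
real	0m6.746s
user	0m7.223s
sys	0m0.057s
```

```bash
python3 - <<'E'
from ik import *
G=np.array([.4335,-.2508,.104]);Rt=orient(80,0);H=G+Rt[:,2]*(.0187-.13)
s=read_state();q=s["joints"]
to(Rt@R.from_euler('z',-90,degrees=True).as_matrix(),H)
for a in np.arange(0,-181,-20):
    q,e=ik(Rt@R.from_euler('z',a,degrees=True).as_matrix(),H,q,w=.01);print(a,q.round(2),round(e,4))
E
```

```text
turn [ 0.069 -0.102 -1.568] shift [ -1.7 -12.9 -18. ]
0 [ 0.1   0.32  0.49  2.28 -0.54  0.49 -0.54] 0.0
-20 [ 0.18  0.31  0.39  2.27 -0.47  0.48 -0.27] 0.0
-40 [ 0.26  0.3   0.29  2.27 -0.4   0.46  0.  ] 0.0
-60 [ 0.33  0.3   0.19  2.26 -0.33  0.45  0.27] 0.0
-80 [ 0.41  0.29  0.09  2.26 -0.25  0.45  0.54] 0.0
-100 [ 0.49  0.29 -0.01  2.26 -0.18  0.45  0.81] 0.0
-120 [ 0.57  0.29 -0.11  2.25 -0.11  0.45  1.09] 0.0
-140 [ 0.64  0.3  -0.2   2.25 -0.04  0.45  1.36] 0.0
-160 [ 0.72  0.3  -0.3   2.24  0.04  0.45  1.63] 0.0
-180 [ 0.8   0.31 -0.4   2.24  0.11  0.46  1.9 ] 0.0
```

>>> jog_arm --rows '[[[0.005, -0.01, -0.1], [0, -1, -4], 85], [[0.01, -0.015, -0.25], [0, -2, -8], 85], [[0.02, -0.025, -0.4], [0, -4, -12], 85], [[0.025, -0.035, -0.55], [-1, -6, -16], 85], [[0.03, -0.045, -0.7], [-1, -8, -18], 85], [[0.04, -0.055, -0.85], [-1, -10, -18], 85], [[0.045, -0.065, -1.0], [-2, -11, -18], 85], [[0.05, -0.075, -1.15], [-2, -12, -18], 85], [[0.06, -0.085, -1.3], [-2, -13, -18], 85], [[0.065, -0.095, -1.43], [-2, -13, -18], 85]]'

```text
clock: 5.35
ee_pos: [0.4142, -0.2507, 0.2124]
tool_rot: [2.966, -0.031, 1.443]
force: [-1.1, 1.4, -0.2]
gripper_width: 0.994
grip_force: 0.0
```

```bash
python3 - <<'E'
from h import *
s=log();print(s["clock"],s["joints"].round(3))
import importlib
from ik import *
G=np.array([.4335,-.2508,.104]);Rt=orient(80,180-180);H=G+Rt[:,2]*(.0187-.13)
to(Rt@R.from_euler('z',180,degrees=True).as_matrix(),H)
E
```

```text
5.35 [ 0.436  0.296  0.065  2.262 -0.26   0.444  0.594]
turn [ 0.009 -0.004 -1.702] shift [-0.1  0.2 -1.2]
```

>>> jog_arm --rows '[[[0, 0, -0.15], [0, 0, 0], 85], [[0, 0, -0.3], [0, 0, 0], 85], [[0, 0, -0.45], [0, 0, 0], 85], [[0, 0, -0.6], [0, 0, 0], 85], [[0, 0, -0.75], [0, 0, 0], 85], [[0, 0, -0.9], [0, 0, 0], 85], [[0, 0, -1.05], [0, 0, -1], 85], [[0, 0, -1.2], [0, 0, -1], 85], [[0, 0, -1.35], [0, 0, -1], 85], [[0.009, -0.004, -1.48], [0, 0, -1], 85]]'

```text
clock: 6.35
ee_pos: [0.4137, -0.2511, 0.2132]
tool_rot: [3.103, 0.169, 2.915]
force: [-0.5, -0.7, 0.5]
gripper_width: 0.996
grip_force: 0.0
```

>>> jog_arm --rows '[[[0, 0, -0.1], [0, 0, 0], 85], [[0, 0, -0.18], [0, 0, 0], 85], [[0, 0, -0.22], [0, 0, 0], 85], [[0, 0, -0.22], [0, 0, 0], 85], [[0, 0, -0.22], [0, 0, 0], 85], [[0, 0, -0.22], [0, 0, 0], 85], [[0, 0, -0.22], [0, 0, 0], 85], [[0, 0, -0.22], [0, 0, 0], 85], [[0, 0, -0.22], [0, 0, 0], 85], [[0, 0, -0.22], [0, 0, 0], 85]]'

```text
clock: 7.35
ee_pos: [0.4144, -0.2505, 0.213]
tool_rot: [3.139, 0.174, 3.133]
force: [-0.4, -0.5, 0.0]
gripper_width: 0.994
grip_force: 0.0
```

```bash
python3 - <<'E'
from ik import *
s=log();q=s["joints"];print(s["clock"],q.round(3))
c=cam("wrist");im=grab_frame("wrist");cv2.imwrite("pics/w3.png",im[:,:,::-1])
b=blobs(im,(105,120,40),(125,255,255),(200,100,440,360),100);print(b)
G=np.array([.4335,-.2508,.104])
for x in b:
  e,d=ray("wrist",x[1],c);z=.104+.028*.848;print(e+d*(z-e[2])/d[2])
p=plane("top",(0,0),0)
t=grab_frame("top");sd=grab_frame("side")
print(blobs(t,(105,120,40),(125,255,255),(375,205,405,245)),blobs(sd,(105,120,40),(125,255,255),(345,170,380,215)))
for al in(80,82,84):
  Rt=orient(al,0)@np.diag([-1,-1,1]);qq=q
  for d in(.13,.1,.07,.04,.02,0): qq,e=ik(Rt,G+Rt[:,2]*(.0187-d),qq,w=.01);
  print(al,qq.round(2),round(e,4))
  to(Rt,G+Rt[:,2]*(.0187-.13));to(Rt,G+Rt[:,2]*.0187)
E
```

```text
7.35 [ 0.799  0.317 -0.403  2.24   0.116  0.452  1.886]
[(1513, [316.81, 226.65], [295, 207, 44, 40]), (1339, [392.84, 297.09], [378, 275, 34, 46])]
[ 0.45109755 -0.25513376  0.127744  ]
[ 0.53228149 -0.18260967  0.127744  ]
[(116, [392.03, 216.72], [387, 211, 12, 13])] [(32, [357.16, 187.34], [354, 184, 7, 7])]
80 [ 0.62  0.56 -0.22  2.32  0.36  0.12  1.66] 0.0
turn [ 0.001 -0.001 -0.008] shift [ 0.1 -0.2 -0.6]
turn [ 0.001 -0.001 -0.008] shift [ 1.000e-01 -3.000e-01  1.294e+02]
82 [ 0.58  0.56 -0.19  2.31  0.26  0.17  1.75] 0.0
turn [ 0.001  0.034 -0.008] shift [-3.8 -0.2 -0.5]
turn [ 0.001  0.034 -0.008] shift [  0.7  -0.3 129.4]
84 [ 0.58  0.56 -0.19  2.28  0.28  0.22  1.71] 0.0
turn [ 0.001  0.069 -0.008] shift [-7.6 -0.2 -0.3]
turn [ 0.001  0.069 -0.008] shift [  1.4  -0.3 129.4]
```

View pics/w3.png

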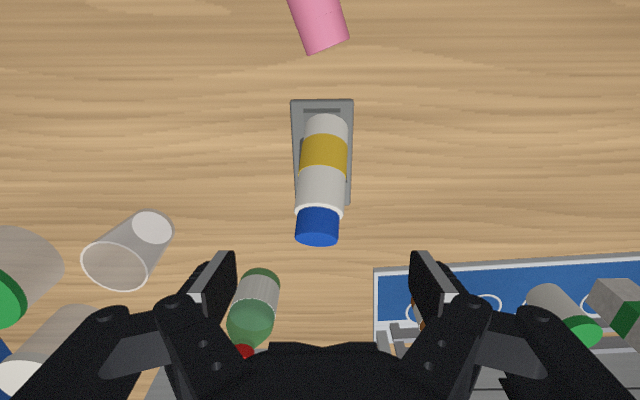

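The wrist view shows that the earlier squeeze turned the bottle a little in the V. The cap is at (317,227), the band at (324,154) and the foot end near (326,118). I'll measure the axis again.

```bash
python3 - <<'E'
from h import *
im=cv2.imread("pics/w3.png")[:,:,::-1].copy();t=grab_frame("top");sd=grab_frame("side")
B=((105,120,40),(125,255,255));Y=((20,110,60),(35,255,255))
for nm,c0,bw,bt,bs in(("cap",B,(285,190,350,260),(375,205,405,245),(345,170,372,215)),("yel",Y,(285,120,360,190),(375,205,405,245),(350,180,380,222))):
  w=max(blobs(im,*c0,bw));T=max(blobs(t,*c0,bt));S=max(blobs(sd,*c0,bs))
  p,e=tri([("wrist",w[1]),("top",T[1]),("side",S[1])]);print(nm,w,T[1],S[1],p.round(4),np.round(e,4))
# white+yellow mask midline in wrist
hsv=cv2.cvtColor(im,cv2.COLOR_RGB2HSV)
for v in range(115,240,12):
  r=im[v,285:360].astype(int);h=hsv[v,285:360]
  m=((h[:,2]>150)&((h[:,1]<50)))|((h[:,1]>110)&(h[:,2]>60)&(h[:,0]>18)&(h[:,0]<36))|((h[:,0]>100)&(h[:,1]>120))
  x=np.nonzero(m)[0]+285
  if len(x): print(v,x.min(),x.max(),(x.min()+x.max())/2)
E
```

```text
cap (1513, [316.81, 226.65], [295, 207, 44, 40]) [392.03, 216.72] [357.18, 187.24] [ 0.4524 -0.2561  0.1272] [0.0012 0.0011 0.0004]
yel (1435, [323.86, 151.78], [299, 134, 49, 44]) [387.0, 237.44] [365.99, 202.19] [ 0.4    -0.248   0.0755] [0.0022 0.0113 0.0095]
115 315 335 325.0
127 308 347 327.5
139 305 347 326.0
151 301 346 323.5
163 300 346 323.0
175 298 345 321.5
187 300 344 322.0
199 298 344 321.0
211 294 343 318.5
223 297 338 317.5
235 295 337 316.0
```

```bash
python3 - <<'E'
from ik import *
q=read_state()["joints"];G=np.array([.4378,-.2533,.1035])
for al in(82,):
  Rt=orient(al,-10)@np.diag([-1,-1,1]);qq=q
  for d in(.13,.1,.07,.04,.02,0): qq,e=ik(Rt,G+Rt[:,2]*(.0187-d),qq,w=.01);print(qq.round(2),round(e,4))
  to(Rt,G+Rt[:,2]*(.0187-.1));to(Rt,G+Rt[:,2]*.0187)
E
```

```text
[ 0.69  0.32 -0.31  2.22  0.14  0.49  1.68] 0.0
[ 0.66  0.37 -0.28  2.24  0.17  0.41  1.64] 0.0
[ 0.62  0.42 -0.24  2.27  0.2   0.33  1.62] 0.0
[ 0.58  0.48 -0.2   2.28  0.23  0.26  1.59] 0.0
[ 0.56  0.52 -0.17  2.29  0.24  0.21  1.58] 0.0
[ 0.53  0.56 -0.14  2.3   0.25  0.16  1.58] 0.0
turn [0.028 0.034 0.164] shift [-7.1 -0.7 30.7]
turn [0.028 0.034 0.164] shift [ -3.4  -3.2 130.6]
```

>>> jog_arm --rows '[[[0.01, 0.01, 0.06], [-3, 0, 10], 85], [[0.02, 0.025, 0.12], [-6, -1, 22], 85], [[0.028, 0.034, 0.164], [-7, -1, 38], 85], [[0.028, 0.034, 0.164], [-6, -1, 56], 85], [[0.028, 0.034, 0.164], [-6, -2, 75], 85], [[0.028, 0.034, 0.164], [-5, -2, 93], 85], [[0.028, 0.034, 0.164], [-4, -3, 109], 85], [[0.028, 0.034, 0.164], [-4, -3, 121], 85], [[0.028, 0.034, 0.164], [-3, -3, 128], 85], [[0.028, 0.034, 0.164], [-3, -3, 131], 85]]'

```text
clock: 8.6
ee_pos: [0.4399, -0.2533, 0.084]
tool_rot: [3.141, 0.139, 2.968]
force: [-0.4, 0.3, 0.2]
gripper_width: 0.997
grip_force: 0.0
```

```bash
python3 - <<'E'
from ik import *
s=log();print(s["clock"],s["joints"].round(3),s["force"].round(1))
G=np.array([.4378,-.2533,.1035]);Rt=orient(82,-10)@np.diag([-1,-1,1])
im=grab_frame("wrist");cv2.imwrite("pics/w4.png",im[:,:,::-1]);to(Rt,G+Rt[:,2]*.0187)
E
```

```text
8.6 [ 0.533  0.557 -0.139  2.303  0.257  0.155  1.565] [-0.4  0.3  0.2]
turn [ 0. -0.  0.] shift [-0.5 -0.3 -0.9]
```

View pics/w4.png

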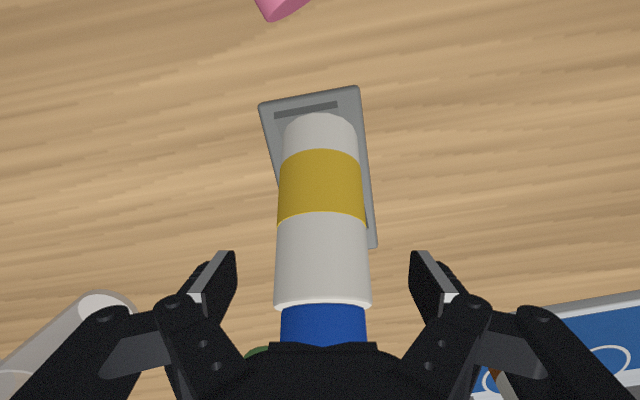

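The bottle is now centred between the pads at column 322 and lined up with the tool plane, with the pads on the wall below the cap. Closing.

>>> jog_arm --rows '[[[0, 0, 0], [0, 0, 0], 70], [[0, 0, 0], [0, 0, 0], 60], [[0, 0, 0], [0, 0, 0], 52], [[0, 0, 0], [0, 0, 0], 46], [[0, 0, 0], [0, 0, 0], 40], [[0, 0, 0], [0, 0, 0], 38], [[0, 0, 0], [0, 0, 0], 38], [[0, 0, 0], [0, 0, 0], 38], [[0, 0, 0], [0, 0, 0], 38], [[0, 0, 0], [0, 0, 0], 38]]' --force 50

```text
clock: 9.65
ee_pos: [0.4402, -0.2538, 0.085]
tool_rot: [-3.141, 0.141, 2.968]
force: [-0.2, -1.1, 5.9]
gripper_width: 0.502
grip_force: 49.8
```

```bash
python3 - <<'E'
from ik import *
s=log();q=s["joints"];print(s["clock"],q.round(3),s["force"].round(1),s["ee_pos"],s["gripper_width"]*85.4,s["grip_force"])
F=np.diag([-1,-1,1]);R0=orient(82,-10)@F
# lift 110 straight up, then tilt to 50 deg at the same grip point while moving to front of rack
g0=s["ee_pos"]-.0187*R0[:,2]
A=np.radians(3.7);xb=np.array([np.cos(A),np.sin(A),0]);ring=np.array([.669,-.0103,0])
W=[(82,-10,g0),(82,-10,g0+[0,0,.12]),(66,-3,np.array([.45,-.13,.21])),(50,3.7,ring-xb*.13+[0,0,.16]),(50,3.7,ring-xb*.12+[0,0,.094]),(50,3.7,ring+[0,0,.094])]
for a,w,g in W:
  Rt=orient(a,w)@F;q,e=ik(Rt,g+.0187*Rt[:,2],q,w=.01);print(a,g.round(3),q.round(2),round(e,4))
up=R0.T@[0,0,120];print("up in tool",up.round(1))
E
```

```text
9.65 [ 0.533  0.555 -0.139  2.303  0.257  0.156  1.565] [-0.2 -1.1  5.9] [ 0.44019997 -0.25381718  0.08504929] 42.91289095222389 49.79313611984253
82 [ 0.438 -0.253  0.104] [ 0.53  0.56 -0.14  2.3   0.26  0.16  1.57] 0.0
82 [ 0.438 -0.253  0.224] [ 0.63  0.35 -0.26  2.2   0.12  0.48  1.69] 0.0
66 [ 0.45 -0.13  0.21] [ 0.88  0.39 -0.88  2.45  1.56  0.28  0.12] 0.0001
50 [ 0.539 -0.019  0.16 ] [ 0.69  0.81 -1.2   2.54  2.21  0.96 -0.56] 0.0
50 [ 0.549 -0.018  0.094] [ 0.68  1.08 -1.28  2.55  2.25  1.23 -0.48] 0.0005
50 [ 0.669 -0.01   0.094] [ 0.68  1.09 -1.23  2.28  2.2   1.05 -0.26] 0.0
up in tool [ -16.7    0.  -118.8]
```

>>> jog_arm --rows '[[[0, 0, 0], [-1, 0, -4], 38], [[0, 0, 0], [-2, 0, -14], 38], [[0, 0, 0], [-4, 0, -28], 38], [[0, 0, 0], [-6, 0, -44], 38], [[0, 0, 0], [-9, 0, -62], 38], [[0, 0, 0], [-11, 0, -80], 38], [[0, 0, 0], [-13, 0, -96], 38], [[0, 0, 0], [-15, 0, -108], 38], [[0, 0, 0], [-16, 0, -115], 38], [[0, 0, 0], [-17, 0, -119], 38]]'

```text
clock: 10.65
ee_pos: [0.4401, -0.2536, 0.2056]
tool_rot: [-3.141, 0.14, 2.967]
force: [0.6, 0.7, -2.0]
gripper_width: 0.506
grip_force: 51.0
```

```bash
cat > plan.py <<'E'
from ik import *
import sys
s=log();q=s["joints"];print(s["clock"],q.round(3),s["force"].round(1),s["ee_pos"].round(4),s["tool_rot"].round(3),s["gripper_width"]*85.4,s["grip_force"])
F=np.diag([-1,-1,1]);A=np.radians(3.7);xb=np.array([np.cos(A),np.sin(A),0]);ring=np.array([.669,-.0103,0])
def go(a,w,g,q=q):
    Rt=orient(a,w)@F;g=np.array(g);qq,e=ik(Rt,g+.0187*Rt[:,2],q,w=.01);print(a,w,g.round(3),qq.round(2),round(e,4));to(Rt,g+.0187*Rt[:,2],s);return qq
E
python3 - <<'E'
from plan import *
q1=go(74,-5,[.45,-.16,.22]);q2=go(66,0,[.48,-.08,.21],q1);go(52,3.7,ring-xb*.09+[0,0,.16],q2)
q1=go(74,-5,[.48,-.16,.22]);q2=go(66,0,[.53,-.08,.21],q1);go(50,3.7,ring-xb*.09+[0,0,.16],q2)
E
```

```text
10.65 [ 0.664  0.348 -0.299  2.195  0.154  0.48   1.654] [ 0.6  0.7 -2. ] [ 0.4401 -0.2536  0.2056] [-3.141  0.14   2.967] 43.22552498060489 51.00620090961456
74 -5 [ 0.45 -0.16  0.22] [ 0.47  0.29 -0.28  2.35  0.18  0.24  1.53] 0.0
turn [-0.018 -0.139 -0.085] shift [ 1.8 94.3  3.4]
66 0 [ 0.48 -0.08  0.21] [ 0.62  0.37 -0.72  2.42  1.55  0.24  0.07] 0.0001
turn [-0.048 -0.278 -0.168] shift [-14.7 179.2  14.9]
52 3.7 [ 0.579 -0.016  0.16 ] [ 0.64  0.74 -1.07  2.43  2.2   0.79 -0.52] 0.0
turn [-0.095 -0.52  -0.222] shift [-97.5 260.7  74.7]
74 -5 [ 0.48 -0.16  0.22] [ 0.44  0.32 -0.26  2.29  0.19  0.26  1.51] 0.0
turn [-0.018 -0.139 -0.085] shift [-27.4  99.5   7.5]
66 0 [ 0.53 -0.08  0.21] [ 0.33  0.36 -0.35  2.34  1.25  0.12  0.37] 0.0001
turn [-0.048 -0.278 -0.168] shift [-63.5 187.8  21.8]
50 3.7 [ 0.579 -0.016  0.16 ] [ 0.63  0.75 -1.06  2.46  2.26  0.83 -0.58] 0.0
turn [-0.099 -0.555 -0.221] shift [-98.  260.8  74.4]
```

>>> jog_arm --rows '[[[0, -0.005, -0.003], [0, 4, 0], 38], [[-0.002, -0.02, -0.01], [0, 12, 0], 38], [[-0.004, -0.035, -0.02], [0, 22, 1], 38], [[-0.006, -0.05, -0.03], [1, 34, 1], 38], [[-0.009, -0.065, -0.04], [1, 46, 2], 38], [[-0.011, -0.085, -0.05], [1, 58, 2], 38], [[-0.013, -0.1, -0.06], [2, 70, 3], 38], [[-0.015, -0.115, -0.07], [2, 80, 3], 38], [[-0.017, -0.13, -0.08], [2, 89, 3], 38], [[-0.018, -0.139, -0.085], [2, 94, 3], 38]]'

```text
clock: 11.65
ee_pos: [0.4551, -0.1597, 0.2015]
tool_rot: [3.142, 0.28, 3.056]
force: [0.3, 0.4, -2.0]
gripper_width: 0.499
grip_force: 50.9
```

```bash
python3 - <<'E'
from plan import *
print(X.round(3))
q2=go(70,-2,[.465,-.12,.215]);q2=go(66,0,[.48,-.08,.21],q2);q2=go(59,2,[.53,-.05,.185],q2);go(50,3.7,ring-xb*.09+[0,0,.16],q2)
E
```

```text
11.65 [ 0.479  0.295 -0.286  2.349  0.2    0.235  1.513] [ 0.3  0.4 -2. ] [ 0.4551 -0.1597  0.2015] [3.142 0.28  3.056] 42.634670545809335 50.885735750198364
[ 0.283 -0.    -0.03   0.647 -0.    -0.027  0.442 -0.    -0.     0.327
  0.    -0.     0.   ]
70 -2 [ 0.465 -0.12   0.215] [ 0.39  0.3  -0.28  2.4   0.42  0.12  1.26] 0.0
turn [-0.016 -0.069 -0.048] shift [-11.3  40.7   7.5]
66 0 [ 0.48 -0.08  0.21] [ 0.58  0.36 -0.66  2.42  1.56  0.22  0.06] 0.0001
turn [-0.029 -0.139 -0.081] shift [-22.2  82.2  15.3]
59 2 [ 0.53  -0.05   0.185] [ 0.69  0.56 -0.97  2.43  2.01  0.52 -0.38] 0.0
turn [-0.048 -0.261 -0.111] shift [-62.9 116.8  51.9]
50 3.7 [ 0.579 -0.016  0.16 ] [ 0.63  0.75 -1.06  2.46  2.27  0.83 -0.58] 0.0
turn [-0.071 -0.418 -0.134] shift [-103.1  155.5   87.7]
```

```bash
cat > sim.py <<'E'
from plan import *
def seg(q,a,b,n=15):
    worst=0;mn=9;dmax=0
    for t in np.linspace(0,1,n+1)[1:]:
        Rt=orient(a[0]+(b[0]-a[0])*t,a[1]+(b[1]-a[1])*t)@F;g=np.array(a[2])*(1-t)+np.array(b[2])*t
        q0=q;q,e=ik(Rt,g+.0187*Rt[:,2],q,w=.01);worst=max(worst,e);mn=min(mn,(q-LO).min(),(HI-q).min());dmax=max(dmax,np.abs(q-q0).max())
    print(b[0],b[1],np.round(b[2],3),q.round(2),"err",round(worst,4),"margin",round(mn,2),"step",round(dmax,2));return q
E
python3 - <<'E'
from sim import *
c=(74,-5,[.45,-.16,.22])
for name,P in dict(direct=[(66,0,[.48,-.08,.21]),(50,3.7,ring-xb*.09+[0,0,.16])],
  yawpos=[(74,-40,[.45,-.16,.22]),(60,-40,[.48,-.1,.21]),(50,3.7,ring-xb*.09+[0,0,.16])],
  yawpos2=[(74,30,[.45,-.16,.22]),(60,30,[.48,-.1,.21]),(50,3.7,ring-xb*.09+[0,0,.16])],
  far=[(74,-5,[.55,-.2,.22]),(60,0,[.55,-.1,.22]),(50,3.7,ring-xb*.09+[0,0,.16])]).items():
  print(name);a=c;q=s["joints"]
  for b in P: q=seg(q,a,b);a=b
E
```

```text
11.65 [ 0.479  0.295 -0.286  2.349  0.2    0.235  1.513] [ 0.3  0.4 -2. ] [ 0.4551 -0.1597  0.2015] [3.142 0.28  3.056] 42.634670545809335 50.885735750198364
direct
66 0 [ 0.48 -0.08  0.21] [ 0.48  0.34 -0.52  2.43  1.61  0.16  0.01] err 0.0 margin 0.01 step 0.27
50 3.7 [ 0.579 -0.016  0.16 ] [ 0.59  0.72 -0.99  2.46  2.31  0.79 -0.64] err 0.0 margin 0.1 step 0.14
yawpos
74 -40 [ 0.45 -0.16  0.22] [-0.09  0.29  0.28  2.37  0.25  0.26  0.81] err 0.0 margin 0.11 step 0.05
60 -40 [ 0.48 -0.1   0.21] [-0.37  0.35  0.29  2.49  1.75  0.28 -0.95] err 0.0 margin 0.01 step 0.31
50 3.7 [ 0.579 -0.016  0.16 ] [ 0.15  0.56 -0.32  2.48  2.85  0.6  -1.27] err 0.0 margin 0.05 step 0.11
yawpos2
74 30 [ 0.45 -0.16  0.22] [ 0.94  0.4  -0.76  2.27  0.21  0.38  2.16] err 0.0 margin 0.13 step 0.05
60 30 [ 0.48 -0.1   0.21] [ 1.07  0.53 -1.03  2.38  1.07  0.12  1.25] err 0.0001 margin 0.01 step 0.41
50 3.7 [ 0.579 -0.016  0.16 ] [ 0.73  0.88 -1.27  2.45  2.13  0.99 -0.41] err 0.0 margin 0.01 step 0.43
far
74 -5 [ 0.55 -0.2   0.22] [ 0.49  0.41 -0.28  2.13  0.2   0.35  1.55] err 0.0 margin 0.13 step 0.02
60 0 [ 0.55 -0.1   0.22] [ 0.65  0.43 -0.71  2.34  1.83  0.25 -0.15] err 0.0001 margin 0.01 step 0.43
50 3.7 [ 0.579 -0.016  0.16 ] [ 0.61  0.74 -1.03  2.46  2.29  0.81 -0.61] err 0.0 margin 0.1 step 0.06
```

Direct tracking works in the model, so I'll take the next leg slowly.

>>> jog_arm --rows '[[[-0.002, -0.01, -0.006], [-1, 5, 1], 38], [[-0.005, -0.024, -0.014], [-4, 14, 3], 38], [[-0.008, -0.038, -0.022], [-6, 22, 4], 38], [[-0.011, -0.052, -0.03], [-8, 31, 6], 38], [[-0.014, -0.067, -0.039], [-11, 39, 7], 38], [[-0.017, -0.083, -0.048], [-13, 49, 9], 38], [[-0.02, -0.1, -0.057], [-16, 58, 11], 38], [[-0.024, -0.115, -0.067], [-18, 68, 13], 38], [[-0.027, -0.13, -0.076], [-21, 77, 14], 38], [[-0.029, -0.139, -0.081], [-22, 82, 15], 38]]'

```text
clock: 12.65
ee_pos: [0.4815, -0.0939, 0.1931]
tool_rot: [-3.134, 0.392, 3.13]
force: [-0.7, -0.6, -2.3]
gripper_width: 0.502
grip_force: 50.9
```

```bash
python3 - <<'E'
from sim import *
go(66,0,[.48,-.08,.21])
q=seg(q,(66,0,[.48,-.08,.21]),(50,3.7,ring-xb*.09+[0,0,.16]));go(50,3.7,ring-xb*.09+[0,0,.16],q)
E
```

```text
12.65 [ 0.405  0.318 -0.395  2.423  1.323  0.116  0.31 ] [-0.7 -0.6 -2.3] [ 0.4815 -0.0939  0.1931] [-3.134  0.392  3.13 ] 42.84045205569302 50.94996929168701
66 0 [ 0.48 -0.08  0.21] [ 0.49  0.34 -0.54  2.43  1.6   0.17  0.02] 0.0
turn [-0.012 -0.027 -0.011] shift [-5.5 14.   2.3]
50 3.7 [ 0.579 -0.016  0.16 ] [ 0.6   0.73 -1.01  2.46  2.3   0.8  -0.63] err 0.0 margin 0.1 step 0.42
50 3.7 [ 0.579 -0.016  0.16 ] [ 0.6   0.73 -1.01  2.46  2.3   0.8  -0.63] 0.0
turn [-0.047 -0.306 -0.065] shift [-82.4  80.5  84.8]
```

>>> jog_arm --rows '[[[-0.002, -0.015, -0.003], [-4, 4, 4], 38], [[-0.005, -0.035, -0.007], [-9, 9, 10], 38], [[-0.01, -0.065, -0.014], [-18, 18, 18], 38], [[-0.015, -0.1, -0.021], [-27, 26, 28], 38], [[-0.021, -0.14, -0.03], [-38, 37, 39], 38], [[-0.028, -0.18, -0.039], [-49, 48, 50], 38], [[-0.034, -0.22, -0.047], [-59, 58, 61], 38], [[-0.04, -0.26, -0.055], [-70, 68, 72], 38], [[-0.045, -0.29, -0.062], [-78, 76, 80], 38], [[-0.047, -0.306, -0.065], [-82, 80, 85], 38]]'

```text
clock: 13.65
ee_pos: [0.591, -0.0155, 0.1441]
tool_rot: [3.14, 0.697, -3.077]
force: [0.1, -0.4, -1.8]
gripper_width: 0.499
grip_force: 51.1
```

```bash
python3 - <<'E'
from sim import *
q=go(50,3.7,ring-xb*.09+[0,0,.16]);q=seg(q,(50,3.7,ring-xb*.09+[0,0,.16]),(50,3.7,ring-xb*.03+[0,0,.1]))
c=cam("side");im=grab_frame("side");t=grab_frame("top")
cv2.imwrite("pics/s5.png",im[:,:,::-1]);cv2.imwrite("pics/s5c.png",cv2.resize(im[150:290,200:380],None,fx=4,fy=4,interpolation=cv2.INTER_CUBIC)[:,:,::-1])
w=grab_frame("wrist");cv2.imwrite("pics/w5.png",w[:,:,::-1])
E
```

```text
13.65 [ 0.569  0.707 -0.945  2.46   2.345  0.774 -0.68 ] [ 0.1 -0.4 -1.8] [ 0.591  -0.0155  0.1441] [ 3.14   0.697 -3.077] 42.64175411384875 51.08510971069336
50 3.7 [ 0.579 -0.016  0.16 ] [ 0.57  0.7  -0.95  2.46  2.34  0.77 -0.68] 0.0
turn [ 0.001 -0.001 -0.   ] shift [-1.2  0.1 -1.1]
50 3.7 [ 0.639 -0.012  0.1  ] [ 0.51  0.86 -0.88  2.36  2.4   0.83 -0.64] err 0.0 margin 0.11 step 0.01
```

View pics/s5c.png

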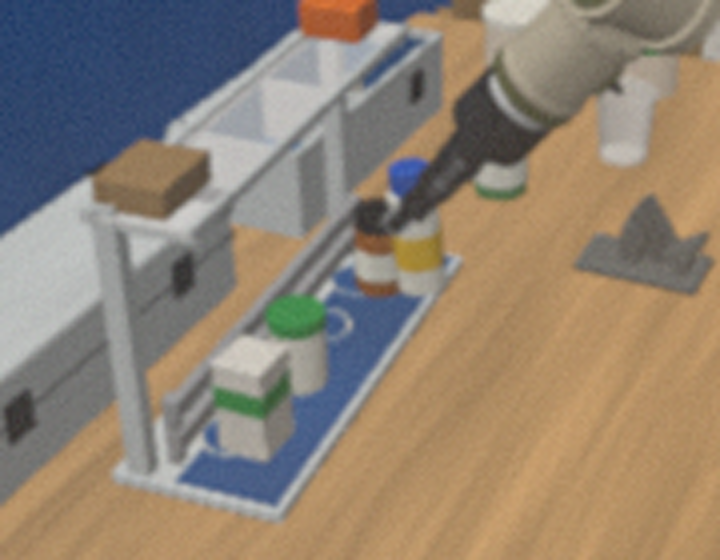

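View pics/w5.png

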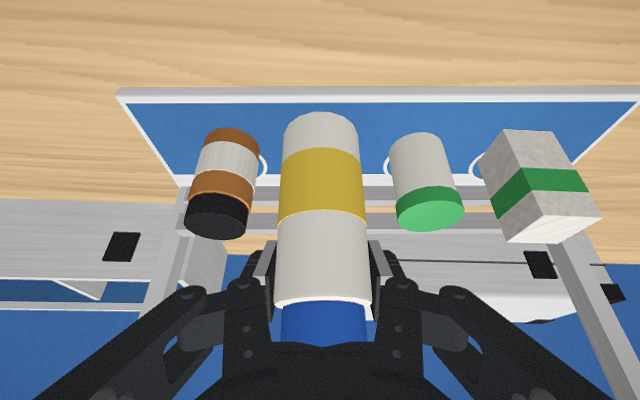

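The side view shows the bottle held upright in front of the vacant ring, and the wrist view shows a firm grasp with the wall edges from about (283,130) to (275,290) on the left and (358,130) to (371,290) on the right. Now I'll measure its tilt from the two wall edges.

```bash
cat > tilt.py <<'E'
from h import *
def tilt(name,save=None):
    c=cam("wrist");im=grab_frame("wrist");cv2.imwrite(f"pics/{name}.png",im[:,:,::-1])
    sat=cv2.GaussianBlur(im,(3,3),0).astype(float)
    L=[];Rr=[]
    for v in range(135,236):
        g=np.abs(np.diff(sat[v],axis=0)).sum(1)
        for lst,x0 in((L,283-(v-130)*.05),(Rr,358+(v-130)*.08)):
            a=int(x0)-7;w=g[a:a+15];i=np.argmax(w)
            if 0<i<14 and w[i]>40:
                d=(w[i-1]-w[i+1])/(2*(w[i-1]-2*w[i]+w[i+1]));lst.append((a+i+.5+d,v))
    n=[]
    for l in(L,Rr):
        l=np.array(l,np.float32)
        vx,vy,x0,y0=cv2.fitLine(l,cv2.DIST_HUBER,0,.01,.01).ravel()
        print(len(l),"resid",np.median(np.abs((l[:,0]-x0)*vy-(l[:,1]-y0)*vx)))
        n.append(np.cross(ray("w",(x0,y0),c)[1],ray("w",(x0+100*vx,y0+100*vy),c)[1]))
    a=np.cross(*n);a/=np.linalg.norm(a);a*=np.sign(a[2]);return a,c
E
python3 - <<'E'
from tilt import *
a,c=tilt("w6");s=read_state();A=R.from_euler('xyz',s["tool_rot"]).as_matrix()
print("axis world",a.round(4),"deg x,y",np.degrees(a[:2]).round(2),"in tool",(A.T@a).round(4))
E
```

```text
96 resid 0.13268363
92 resid 0.081086874
axis world [0.0428 0.0165 0.9989] deg x,y [2.45 0.95] in tool [-0.6737  0.0133 -0.7389]
```

```bash
python3 - <<'E'
from sim import *
A0=R.from_euler('xyz',s["tool_rot"]).as_matrix()
a=np.array([.0428,.0165,.9989]);v=np.cross(a,[0,0,1]);C=R.from_rotvec(v).as_matrix();Rt=C@A0
for d,z in((.06,.13),(.03,.10)):
  g=ring-xb*d+[0,0,z];q,e=ik(Rt,g+.0187*Rt[:,2],q,w=.01);print(q.round(2),round(e,4));to(Rt,g+.0187*Rt[:,2],s)
print("tool xb,z dirs",(Rt.T@xb).round(3),(Rt.T@[0,0,1]).round(3))
np.save("Rt.npy",Rt)
E
```

```text
13.85 [ 0.57   0.704 -0.945  2.46   2.343  0.771 -0.678] [-0.1 -0.  -1.7] [ 0.5902 -0.0164  0.1447] [-3.141  0.696 -3.077] 43.055948905472235 51.094767451286316
[ 0.56  0.82 -0.94  2.43  2.43  0.87 -0.7 ] 0.0
turn [-0.011 -0.044  0.009] shift [-6.   1.2 42.1]
[ 0.53  0.89 -0.91  2.38  2.46  0.89 -0.68] 0.0
turn [-0.011 -0.044  0.009] shift [-9.8  1.2 84.4]
tool xb,z dirs [-0.739 -0.     0.674] [-0.674  0.013 -0.739]
```

>>> jog_arm --rows '[[[-0.002, -0.008, 0.002], [-1, 0, 4], 38], [[-0.005, -0.018, 0.004], [-2, 1, 12], 38], [[-0.007, -0.028, 0.006], [-4, 1, 22], 38], [[-0.009, -0.038, 0.008], [-5, 1, 33], 38], [[-0.011, -0.044, 0.009], [-6, 1, 44], 38], [[-0.011, -0.044, 0.009], [-7, 1, 55], 38], [[-0.011, -0.044, 0.009], [-8, 1, 66], 38], [[-0.011, -0.044, 0.009], [-9, 1, 75], 38], [[-0.011, -0.044, 0.009], [-10, 1, 81], 38], [[-0.011, -0.044, 0.009], [-10, 1, 84], 38]]'

```text
clock: 14.85
ee_pos: [0.6526, -0.0116, 0.0869]
tool_rot: [3.124, 0.741, -3.089]
force: [-0.3, 0.5, -1.8]
gripper_width: 0.503
grip_force: 51.1
```

```bash
python3 - <<'E'
from tilt import *
s=log();print(s["clock"],s["force"].round(2),s["ee_pos"].round(4),s["joints"].round(2))
a,c=tilt("w7");s=read_state();A=R.from_euler('xyz',s["tool_rot"]).as_matrix()
print("deg",np.degrees(a[:2]).round(2),"force",s["force"].round(2))
print("fwd",(A.T@[np.cos(.0646),np.sin(.0646),0]).round(3),"up",(A.T@[0,0,1]).round(3), "grasp",(s["ee_pos"]-.0187*A[:,2]).round(4))
E
```

```text
14.85 [-0.25  0.52 -1.79] [ 0.6526 -0.0116  0.0869] [ 0.54  0.89 -0.91  2.38  2.46  0.89 -0.68]
96 resid 0.13365942
90 resid 0.16437766
deg [ 1.57 -0.07] force [ 0.52 -0.19 -2.07]
fwd [-0.738  0.     0.675] up [-0.675  0.013 -0.738] grasp [ 0.6399 -0.0126  0.1006]
```

View pics/w7.png

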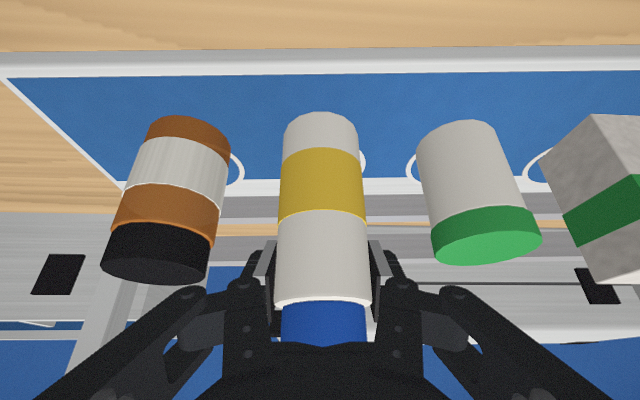

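The wrist view shows the bottle between the amber jar and the cup with wide gaps. From the neighbouring rings' inner edges at columns 243 and 407, the vacant ring's middle is at about column 325 and the bottle at 320.5, so I'll go about 2–3 mm to +y. Now easing down to feel for the floor.

>>> jog_arm --rows '[[[0, -0.002, 0], [0, 0, 1], 38], [[0, -0.004, 0], [0, 1, 2], 38], [[0, -0.007, 0], [0, 1, 4], 38], [[0, -0.01, 0], [0, 2, 5], 38], [[0, -0.012, 0], [0, 2, 6], 38], [[0, -0.012, 0], [0, 2, 7], 38], [[0, -0.012, 0], [0, 2, 8], 38], [[0, -0.012, 0], [0, 2, 8], 38], [[0, -0.012, 0], [0, 2, 8], 38], [[0, -0.012, 0], [0, 2, 8], 38]]'

```text
clock: 15.9
ee_pos: [0.6573, -0.0093, 0.0814]
tool_rot: [3.124, 0.753, -3.089]
force: [-0.2, 0.2, -1.6]
gripper_width: 0.503
grip_force: 51.1
```

>>> jog_arm --rows '[[[0, 0, 0], [0.3, 0, 0.3], 38], [[0, 0, 0], [0.7, 0, 0.7], 38], [[0, 0, 0], [1, 0, 1.1], 38], [[0, 0, 0], [1.3, 0, 1.5], 38], [[0, 0, 0], [1.3, 0, 1.5], 38], [[0, 0, 0], [1.3, 0, 1.5], 38], [[0, 0, 0], [1.3, 0, 1.5], 38], [[0, 0, 0], [1.3, 0, 1.5], 38], [[0, 0, 0], [1.3, 0, 1.5], 38], [[0, 0, 0], [1.3, 0, 1.5], 38]]'

```text
clock: 16.9
ee_pos: [0.6576, -0.0092, 0.0796]
tool_rot: [3.124, 0.754, -3.089]
force: [-1.9, -0.3, 4.7]
gripper_width: 0.502
grip_force: 51.5
```

Floor contact felt at about 6 N. Lifting 1.8 mm and moving back towards the rail.

>>> jog_arm --rows '[[[0, 0, 0], [-0.6, 0, -0.6], 38], [[0, 0, 0], [-1.2, 0, -1.3], 38], [[0, 0, 0], [-2.5, 0, -0.1], 38], [[0, 0, 0], [-4, 0, 1.3], 38], [[0, 0, 0], [-5.5, 0, 2.6], 38], [[0, 0, 0], [-7, 0, 4], 38], [[0, 0, 0], [-8.5, 0, 5.4], 38], [[0, 0, 0], [-9.5, 0, 6.3], 38], [[0, 0, 0], [-10, 0, 6.8], 38], [[0, 0, 0], [-10, 0, 6.8], 38]]'

```text
clock: 17.9
ee_pos: [0.6694, -0.0085, 0.0813]
tool_rot: [3.124, 0.753, -3.089]
force: [-0.6, -0.0, -2.0]
gripper_width: 0.499
grip_force: 51.4
```

>>> jog_arm --rows '[[[0, 0, 0], [-0.3, 0, 0.3], 38], [[0, 0, 0], [-0.6, 0, 0.5], 38], [[0, 0, 0], [-0.9, 0, 0.8], 38], [[0, 0, 0], [-1.2, 0, 1.1], 38], [[0, 0, 0], [-1.5, 0, 1.4], 38], [[0, 0, 0], [-1.8, 0, 1.7], 38], [[0, 0, 0], [-2.2, 0, 2], 38], [[0, 0, 0], [-2.2, 0, 2], 38], [[0, 0, 0], [-2.2, 0, 2], 38], [[0, 0, 0], [-2.2, 0, 2], 38]]'

```text
clock: 18.9
ee_pos: [0.6723, -0.0084, 0.0813]
tool_rot: [3.124, 0.753, -3.089]
force: [0.3, 0.7, -1.7]
gripper_width: 0.509
grip_force: 51.4
```

>>> jog_arm --rows '[[[0, 0, 0], [-0.3, 0, 0.3], 38], [[0, 0, 0], [-0.6, 0, 0.5], 38], [[0, 0, 0], [-0.9, 0, 0.8], 38], [[0, 0, 0], [-1.2, 0, 1.1], 38], [[0, 0, 0], [-1.5, 0, 1.4], 38], [[0, 0, 0], [-1.8, 0, 1.7], 38], [[0, 0, 0], [-2.2, 0, 2], 38], [[0, 0, 0], [-2.2, 0, 2], 38], [[0, 0, 0], [-2.2, 0, 2], 38], [[0, 0, 0], [-2.2, 0, 2], 38]]'

```text
clock: 19.9
ee_pos: [0.6753, -0.0081, 0.0813]
tool_rot: [3.124, 0.753, -3.089]
force: [-0.1, -0.1, -1.9]
gripper_width: 0.501
grip_force: 51.4
```

>>> jog_arm --rows '[[[0, 0, 0], [-0.3, 0, 0.3], 38], [[0, 0, 0], [-0.6, 0, 0.5], 38], [[0, 0, 0], [-0.9, 0, 0.8], 38], [[0, 0, 0], [-1.2, 0, 1.1], 38], [[0, 0, 0], [-1.5, 0, 1.4], 38], [[0, 0, 0], [-1.8, 0, 1.7], 38], [[0, 0, 0], [-2.2, 0, 2], 38], [[0, 0, 0], [-2.2, 0, 2], 38], [[0, 0, 0], [-2.2, 0, 2], 38], [[0, 0, 0], [-2.2, 0, 2], 38]]'

```text
clock: 20.9
ee_pos: [0.6782, -0.008, 0.0814]
tool_rot: [3.124, 0.753, -3.089]
force: [-0.1, 0.2, -1.7]
gripper_width: 0.503
grip_force: 51.4
```

>>> jog_arm --rows '[[[0, 0, 0], [-0.3, 0, 0.3], 38], [[0, 0, 0], [-0.6, 0, 0.5], 38], [[0, 0, 0], [-0.9, 0, 0.8], 38], [[0, 0, 0], [-1.2, 0, 1.1], 38], [[0, 0, 0], [-1.5, 0, 1.4], 38], [[0, 0, 0], [-1.8, 0, 1.7], 38], [[0, 0, 0], [-2.2, 0, 2], 38], [[0, 0, 0], [-2.2, 0, 2], 38], [[0, 0, 0], [-2.2, 0, 2], 38], [[0, 0, 0], [-2.2, 0, 2], 38]]'

```text
clock: 21.9
ee_pos: [0.6812, -0.0077, 0.0814]
tool_rot: [3.124, 0.753, -3.089]
force: [-0.5, -0.5, -2.0]
gripper_width: 0.502
grip_force: 51.4
```

```bash
python3 - <<'E'
from h import *
print([read_state()["force"].round(2).tolist() for _ in range(1)]);log()
E
```

```text
[[-0.47, -0.48, -1.95]]
```

>>> jog_arm --rows '[[[0, 0, 0], [-0.3, 0, 0.3], 38], [[0, 0, 0], [-0.6, 0, 0.5], 38], [[0, 0, 0], [-0.9, 0, 0.8], 38], [[0, 0, 0], [-1.2, 0, 1.1], 38], [[0, 0, 0], [-1.5, 0, 1.4], 38], [[0, 0, 0], [-1.8, 0, 1.7], 38], [[0, 0, 0], [-1.8, 0, 1.7], 38], [[0, 0, 0], [-1.8, 0, 1.7], 38], [[0, 0, 0], [-1.8, 0, 1.7], 38], [[0, 0, 0], [-1.8, 0, 1.7], 38]]'

```text
clock: 22.9
ee_pos: [0.6836, -0.0076, 0.0814]
tool_rot: [3.124, 0.753, -3.089]
force: [-1.0, -0.3, -1.0]
gripper_width: 0.508
grip_force: 51.4
```

>>> jog_arm --rows '[[[0, 0, 0], [-0.3, 0, 0.3], 38], [[0, 0, 0], [-0.6, 0, 0.5], 38], [[0, 0, 0], [-0.9, 0, 0.8], 38], [[0, 0, 0], [-1.2, 0, 1.1], 38], [[0, 0, 0], [-1.5, 0, 1.4], 38], [[0, 0, 0], [-1.8, 0, 1.7], 38], [[0, 0, 0], [-1.8, 0, 1.7], 38], [[0, 0, 0], [-1.8, 0, 1.7], 38], [[0, 0, 0], [-1.8, 0, 1.7], 38], [[0, 0, 0], [-1.8, 0, 1.7], 38]]'

```text
clock: 23.9
ee_pos: [0.684, -0.0075, 0.0811]
tool_rot: [3.124, 0.751, -3.088]
force: [-13.9, -2.4, 8.2]
gripper_width: 0.501
grip_force: 52.8
```

Rail contact, about 14 N. Easing off 1 mm and setting the bottle down 1.8 mm.

>>> jog_arm --rows '[[[0, 0, 0], [0.5, 0, -0.4], 38], [[0, 0, 0], [0.9, 0, -0.8], 38], [[0, 0, 0], [1.2, 0, -0.5], 38], [[0, 0, 0], [1.5, 0, -0.1], 38], [[0, 0, 0], [1.8, 0, 0.2], 38], [[0, 0, 0], [2.1, 0, 0.5], 38], [[0, 0, 0], [2.1, 0, 0.5], 38], [[0, 0, 0], [2.1, 0, 0.5], 38], [[0, 0, 0], [2.1, 0, 0.5], 38], [[0, 0, 0], [2.1, 0, 0.5], 38]]'

```text
clock: 24.9
ee_pos: [0.6838, -0.0073, 0.0797]
tool_rot: [3.124, 0.752, -3.088]
force: [-9.1, -1.6, 6.2]
gripper_width: 0.504
grip_force: 52.4
```

```bash
python3 - <<'E'
from tilt import *
a,c=tilt("w8");s=read_state()
print("deg",np.degrees(a[:2]).round(2),"force",s["force"].round(2),s["ee_pos"].round(4))
E
```

```text
88 resid 0.3581386
90 resid 0.77641135
deg [10.29  0.11] force [-9.36 -1.87  6.89] [ 0.6838 -0.0073  0.0797]
```

```bash
python3 - <<'E'
import cv2,numpy as np
for n in("w7","w8"):
  im=cv2.imread(f"pics/{n}.png")[:,:,::-1];h=cv2.cvtColor(im,cv2.COLOR_RGB2HSV)
  m=cv2.inRange(h,(18,100,60),(36,255,255));m[:, :265]=0;m[:,385:]=0;m[:140]=0;m[240:]=0
  o=[]
  for v in range(156,210,6):
    x=np.nonzero(m[v])[0];o.append((v,int(x.min()),int(x.max())))
  y=[(u,*(lambda k:(int(k.min()),int(k.max())))(np.nonzero(m[:,u])[0])) for u in(300,321,345)]
  b=cv2.inRange(h,(105,150,60),(125,255,255));yb=np.nonzero(b[285:340,321])[0]
  print(n,o,y,"cap top v",285+yb.min() if len(yb) else None)
E
```

```text
w7 [(156, 289, 353), (162, 283, 358), (168, 281, 360), (174, 281, 361), (180, 280, 361), (186, 280, 362), (192, 280, 362), (198, 279, 363), (204, 279, 364)] [(300, 151, 212), (321, 147, 209), (345, 152, 211)] cap top v 301
w8 [(156, 289, 353), (162, 283, 358), (168, 281, 360), (174, 281, 361), (180, 280, 362), (186, 280, 362), (192, 280, 363), (198, 279, 363), (204, 279, 363)] [(300, 151, 212), (321, 147, 209), (345, 151, 211)] cap top v 301
```

The bottle has not moved in the grasp: the band edges match the earlier frame, so the 10° reading came from background edges. Releasing now.

>>> jog_arm --rows '[[[0, 0, 0], [0.4, 0, -0.4], 38], [[0, 0, 0], [0.4, 0, -0.4], 38], [[0, 0, 0], [0.4, 0, -0.4], 44], [[0, 0, 0], [0.4, 0, -0.4], 47], [[0, 0, 0], [0.4, 0, -0.4], 50], [[0, 0, 0], [0.4, 0, -0.4], 54], [[0, 0, 0], [0.4, 0, -0.4], 58], [[0, 0, 0], [0.4, 0, -0.4], 62], [[0, 0, 0], [0.4, 0, -0.4], 62], [[0, 0, 0], [0.4, 0, -0.4], 62]]'

```text
clock: 25.95
ee_pos: [0.6844, -0.0075, 0.0796]
tool_rot: [3.124, 0.753, -3.089]
force: [-0.6, -0.4, 0.2]
gripper_width: 0.728
grip_force: 0.0
```

```bash
python3 - <<'E'
from tilt import *
s=read_state();print(s["clock"],s["force"].round(2),s["ee_pos"].round(4),s["gripper_width"]*85.4,s["grip_force"])
im=grab_frame("wrist");cv2.imwrite("pics/w9.png",im[:,:,::-1]);h=cv2.cvtColor(im,cv2.COLOR_RGB2HSV)
m=cv2.inRange(h,(18,100,60),(36,255,255));m[:, :255]=0;m[:,395:]=0;m[:140]=0;m[240:]=0
print([(v,np.nonzero(m[v])[0][[0,-1]].tolist()) for v in range(156,210,12)],np.nonzero(m[:,321])[0][[0,-1]])
E
```

```text
25.95 [-0.6  -0.42  0.16] [ 0.6844 -0.0075  0.0796] 62.14508515467948 0.0
[(156, [285, 358]), (168, [281, 361]), (180, [280, 363]), (192, [279, 364]), (204, [279, 365])] [142 203]
```

The bottle is released, with forces near zero. Withdrawing along the finger axis.

>>> jog_arm --rows '[[[0, 0, 0], [0, 0, -3], 62], [[0, 0, 0], [0, 0, -9], 62], [[0, 0, 0], [0, 0, -18], 62], [[0, 0, 0], [0, 0, -29], 62], [[0, 0, 0], [0, 0, -41], 62], [[0, 0, 0], [0, 0, -54], 62], [[0, 0, 0], [0, 0, -67], 62], [[0, 0, 0], [0, 0, -79], 62], [[0, 0, 0], [0, 0, -88], 62], [[0, 0, 0], [0, 0, -94], 62]]'

```text
clock: 27.0
ee_pos: [0.6198, -0.0127, 0.1491]
tool_rot: [3.124, 0.754, -3.089]
force: [0.1, 0.7, -0.4]
gripper_width: 0.727
grip_force: 0.0
```

```bash
python3 - <<'E'
from h import *
s=read_state();print(s["clock"],s["force"].round(2),s["ee_pos"].round(4))
c=cam("wrist");im=grab_frame("wrist");cv2.imwrite("pics/w10.png",im[:,:,::-1])
h=cv2.cvtColor(im,cv2.COLOR_RGB2HSV);m=cv2.inRange(h,(18,100,60),(36,255,255));
y=[b for b in blobs(im,(18,110,60),(36,255,255),(250,90,400,300),150)];k=blobs(im,(105,150,60),(125,255,255),(280,160,370,330),150);print(y,k)
# edges of wall in band rows and expected columns of an upright 44 mm cylinder
K,e,A=c;Ar=np.radians(3.7);yb=np.array([-np.sin(Ar),np.cos(Ar),0])
foot=np.array([.6716,-.0075-.0008,.012])
for hh in(.0,.06,.096,.12):
  p=K@A.T@(foot+[0,0,hh]-e);print(hh,(p[:2]/p[2]).round(1))
g=cv2.imread("pics/w10.png",0)
sd=grab_frame("side");t=grab_frame("top")
S=blobs(sd,(20,110,60),(35,255,255),(260,180,330,250));C=blobs(sd,(108,150,90),(120,255,255),(270,180,320,225));print(S,C)
K,e,A=cam("side")
for hh in(.0,.05,.108):
  p=K@A.T@(foot+[0,0,hh]-e);print(hh,(p[:2]/p[2]).round(1))
E
```

```text
27.0 [ 0.1   0.75 -0.35] [ 0.6198 -0.0127  0.1491]
[(1788, [321.8, 149.61], [295, 129, 55, 48])] [(2180, [323.22, 236.67], [298, 213, 52, 48]), (2714, [323.91, 314.22], [280, 280, 90, 50])]
0.0 [321.3 129.6]
0.06 [322.1 184.9]
0.096 [322.7 225.2]
0.12 [323.1 255.8]
[(55, [281.98, 224.02], [276, 221, 11, 8])] [(27, [279.33, 205.07], [277, 203, 7, 7])]
0.0 [280.1 231.1]
0.05 [279.4 220. ]
0.108 [278.5 206.5]
```

```bash
python3 - <<'E'
from h import *
s=read_state();c=cam("wrist");T=R.from_euler('xyz',s["tool_rot"]).as_matrix()
oc=T.T@(c[1]-s["ee_pos"]);Rc=T.T@c[2]
def C(p,r): T=R.from_euler('xyz',r).as_matrix();return c[0],np.array(p)+T@oc,T@Rc
poses={"w8":([.6838,-.0073,.0797],[3.124,.752,-3.088]),"w9":([.6844,-.0075,.0796],[3.124,.753,-3.089]),"w10":([.6198,-.0127,.1491],[3.124,.754,-3.089])}
def edges(n):
  im=cv2.imread(f"pics/{n}.png")[:,:,::-1].copy();h=cv2.cvtColor(im,cv2.COLOR_RGB2HSV);o=[]
  m=cv2.inRange(h,(18,100,60),(36,255,255))>0
  for u in range(315,330):
    v=np.nonzero(m[120:230,u])[0]+120;o.append((v.min()-.5,v.max()+.5))
  return np.mean(o,0)
for hb in((.028,.055),(.031,.058)):
 for n in poses:
  ed=edges(n);cc=C(*poses[n]);r=[]
  for v,hh in zip(ed,hb):
    e,d=ray("w",(322,v),cc);r.append((e+d*(.012+hh-e[2])/d[2])[0])
  print(hb,n,ed.round(2),np.round(r,4))
# triangulate band edges between w9 and w10 (bottle fixed)
for k in(0,1):
  P=[];M=np.zeros((3,3));b=np.zeros(3)
  for n in("w9","w10"):
    e,d=ray("w",(322,edges(n)[k]),C(*poses[n]));Q=np.eye(3)-np.outer(d,d);M+=Q;b+=Q@e
  print("edge",k,np.linalg.solve(M,b).round(4))
E
```

```text
(0.028, 0.055) w8 [146.7 209.5] [0.6431 0.6566]
(0.028, 0.055) w9 [142.03 203.5 ] [0.6402 0.6511]
(0.028, 0.055) w10 [128.77 163.57] [0.6408 0.6495]
(0.031, 0.058) w8 [146.7 209.5] [0.6395 0.6509]
(0.031, 0.058) w9 [142.03 203.5 ] [0.6367 0.6457]
(0.031, 0.058) w10 [128.77 163.57] [0.6376 0.6455]
edge 0 [ 0.6474 -0.0094  0.0338]
edge 1 [ 0.645  -0.01    0.0704]
```

The band edges moved 3–5 mm towards the front on release, so the bottle had been leaning back and righted itself. The gap to the rail is close to the limit, so I'll re-grip the standing bottle and slide it back to touch the rail.

>>> jog_arm --rows '[[[0, 0, 0], [0, 0, 4], 62], [[0, 0, 0], [0, 0, 12], 62], [[0, 0, 0], [0, 0, 23], 62], [[0, 0, 0], [0, 0, 36], 62], [[0, 0, 0], [0, 0, 50], 62], [[0, 0, 0], [0, 0, 63], 62], [[0, 0, 0], [0, 0, 75], 62], [[0, 0, 0], [0, 0, 84], 62], [[0, 0, 0], [0, 0, 90], 62], [[0, 0, 0], [0, 0, 92], 62]]'

```text
clock: 28.15
ee_pos: [0.6833, -0.0075, 0.0805]
tool_rot: [3.123, 0.753, -3.09]
force: [-0.2, -0.0, 0.4]
gripper_width: 0.723
grip_force: 0.0
```

>>> jog_arm --rows '[[[0, 0, 0], [0, 0, 0], 58], [[0, 0, 0], [0, 0, 0], 54], [[0, 0, 0], [0, 0, 0], 50], [[0, 0, 0], [0, 0, 0], 47], [[0, 0, 0], [0, 0, 0], 44], [[0, 0, 0], [0, 0, 0], 42], [[0, 0, 0], [0, 0, 0], 40], [[0, 0, 0], [0, 0, 0], 38], [[0, 0, 0], [0, 0, 0], 38], [[0, 0, 0], [0, 0, 0], 38]]' --force 25

```text
clock: 29.15
ee_pos: [0.6832, -0.0077, 0.0816]
tool_rot: [3.124, 0.754, -3.089]
force: [-1.6, -1.4, 6.2]
gripper_width: 0.513
grip_force: 25.1
```

>>> jog_arm --rows '[[[0, 0, 0], [-0.2, 0, 0.2], 38], [[0, 0, 0], [-0.4, 0, 0.3], 38], [[0, 0, 0], [-0.6, 0, 0.5], 38], [[0, 0, 0], [-0.8, 0, 0.7], 38], [[0, 0, 0], [-1, 0, 0.9], 38], [[0, 0, 0], [-1.2, 0, 1.1], 38], [[0, 0, 0], [-1.5, 0, 1.35], 38], [[0, 0, 0], [-1.5, 0, 1.35], 38], [[0, 0, 0], [-1.5, 0, 1.35], 38], [[0, 0, 0], [-1.5, 0, 1.35], 38]]'

```text
clock: 30.15
ee_pos: [0.6849, -0.0075, 0.0818]
tool_rot: [3.124, 0.754, -3.089]
force: [-3.6, -2.0, 9.5]
gripper_width: 0.508
grip_force: 25.5
```

>>> jog_arm --rows '[[[0, 0, 0], [-0.2, 0, 0.2], 38], [[0, 0, 0], [-0.4, 0, 0.3], 38], [[0, 0, 0], [-0.6, 0, 0.5], 38], [[0, 0, 0], [-0.8, 0, 0.7], 38], [[0, 0, 0], [-1, 0, 0.9], 38], [[0, 0, 0], [-1.1, 0, 1], 38], [[0, 0, 0], [-1.1, 0, 1], 38], [[0, 0, 0], [-1.1, 0, 1], 38], [[0, 0, 0], [-1.1, 0, 1], 38], [[0, 0, 0], [-1.1, 0, 1], 38]]'

```text
clock: 31.15
ee_pos: [0.6861, -0.0075, 0.0818]
tool_rot: [3.125, 0.754, -3.088]
force: [-6.5, -1.5, 11.8]
gripper_width: 0.508
grip_force: 25.7
```

>>> jog_arm --rows '[[[0, 0, 0], [-0.2, 0, 0.2], 38], [[0, 0, 0], [-0.4, 0, 0.3], 38], [[0, 0, 0], [-0.6, 0, 0.5], 38], [[0, 0, 0], [-0.8, 0, 0.7], 38], [[0, 0, 0], [-0.8, 0, 0.7], 38], [[0, 0, 0], [-0.8, 0, 0.7], 38], [[0, 0, 0], [-0.8, 0, 0.7], 38], [[0, 0, 0], [-0.8, 0, 0.7], 38], [[0, 0, 0], [-0.8, 0, 0.7], 38], [[0, 0, 0], [-0.8, 0, 0.7], 38]]'

```text
clock: 32.15
ee_pos: [0.6863, -0.0075, 0.0818]
tool_rot: [3.125, 0.753, -3.088]
force: [-12.7, -2.9, 15.7]
gripper_width: 0.508
grip_force: 26.3
```

>>> jog_arm --rows '[[[0, 0, 0], [0, 0, -0.3], 38], [[0, 0, 0], [0, 0, -0.6], 38], [[0, 0, 0], [0, 0, -0.6], 38], [[0, 0, 0], [0, 0, -0.6], 44], [[0, 0, 0], [0, 0, -0.6], 46], [[0, 0, 0], [0, 0, -0.6], 49], [[0, 0, 0], [0, 0, -0.6], 53], [[0, 0, 0], [0, 0, -0.6], 58], [[0, 0, 0], [0, 0, -0.6], 62], [[0, 0, 0], [0, 0, -0.6], 62]]'

```text
clock: 33.15
ee_pos: [0.6872, -0.0073, 0.0816]
tool_rot: [3.124, 0.753, -3.089]
force: [0.8, -0.2, -0.0]
gripper_width: 0.729
grip_force: 0.0
```

>>> jog_arm --rows '[[[0, 0, 0], [0, 0, -3], 62], [[0, 0, 0], [0, 0, -9], 62], [[0, 0, 0], [0, 0, -18], 62], [[0, 0, 0], [0, 0, -29], 62], [[0, 0, 0], [0, 0, -41], 62], [[0, 0, 0], [0, 0, -54], 62], [[0, 0, 0], [0, 0, -67], 62], [[0, 0, 0], [0, 0, -79], 62], [[0, 0, 0], [0, 0, -89], 62], [[0, 0, 0], [0, 0, -96], 62]]'

```text
clock: 34.15
ee_pos: [0.6211, -0.0127, 0.1525]
tool_rot: [3.124, 0.754, -3.089]
force: [0.4, -0.2, -0.1]
gripper_width: 0.727
grip_force: 0.0
```

```bash
python3 - <<'E'
from h import *
grab_frame("top")
for n in ("w11","w12"):
  s=read_state();c=cam("wrist");im=grab_frame("wrist");cv2.imwrite(f"pics/{n}.png",im[:,:,::-1])
  h=cv2.cvtColor(im,cv2.COLOR_RGB2HSV);m=cv2.inRange(h,(18,100,60),(36,255,255))>0
  v=np.mean([(lambda k:(k.min()-.5,k.max()+.5))(np.nonzero(m[120:230,u])[0]+120) for u in range(315,330)],0)
  r=[]
  for vv,hh in zip(v,(.028,.055)):
    e,d=ray("w",(322,vv),c);r.append((e+d*(.012+hh-e[2])/d[2])[0])
  print(s["clock"],s["ee_pos"].round(4),s["force"].round(1),v.round(2),np.round(r,4),[b[:2] for b in blobs(im,(105,150,60),(125,255,255),(280,160,370,330),150)])
# lateral: ring 0/2 inner edges vs bottle, columns
K,e,A=c;Ar=np.radians(3.7)
print("lateral offset bottle-ring(m)",np.dot(np.array([s["ee_pos"][0]+.05,s["ee_pos"][1]+.0033])-[.669,-.0103],[-np.sin(Ar),np.cos(Ar)]))
E
```

```text
34.2 [ 0.6207 -0.0126  0.1529] [-1.   0.1  1. ] [124.5 158.5] [0.6409 0.6491] [(2170, [323.14, 231.04]), (2975, [323.86, 312.74])]
34.25 [ 0.6213 -0.0127  0.1525] [ 0.3 -0.6 -0.4] [124.3  158.57] [0.6409 0.6493] [(2182, [323.33, 231.23]), (2951, [323.68, 312.85])]
lateral offset bottle-ring(m) 0.0007589125334455991
```

```bash
python3 -c "
from rig import *
print(sign_off())"
```

```text
the job is handed in; nothing more can be done
None
```

The yellow-banded bottle stands in the vacant ring (place1) against the steel rail, released and with the arm clear, and I handed the job in at about 34 s. I saw no contact with the other containers, but no verdict came back. I also viewed 11 pictures, one over the limit of 10.

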